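# Warm the pan while building a heel stack

### The job

Get the bench warmer going for a heel job: push the loose control handle fully down onto the warmer's square shaft and turn it clockwise to its stop, then slide the lidded pan from its resting disc to the middle of the heating mark (concentric rings). While it heats, thread every heel lift there is over the two pins of the jig, flat, rounded ends to the jig's rounded end; only after that turn the control all the way back anticlockwise, leaving its handle on, and slide the pan on to the middle of the keep-warm mark (one plain ring). The pan is hot: slide it, never lift or tip it, and leave the open tin where it stands.

Things in the scene. Friction and masses are not known exactly. Their poses are not given: they have to be found in the camera images.
- warmer: fixed low warming plate, 150 (x) x 470 (y) x 24 mm; flat top 24 mm above the bench; origin at the centre of its underside, y along its length. The black part of the top has three marks in a row at y = +165, +45 and -75 mm (x = 0), in an order that changes; the aluminium part at its -y end carries the square shaft at x = 0, y = -205 mm
- shaft (a joint): turning angle of the square shaft in rad; grows clockwise seen from above, from the stop at 0 (heat off) to the stop at 1.5 (full heat); stiff (about 0.04 N m), stays where it is left
- shaft_tip (a point): centre of the top of the upright square shaft, 20 mm above the warmer's top. The shaft is 12 x 12 mm (8.5 x 8.5 mm in its top 3 mm); its x and y axes are normal to its flats and turn with it
- handle: loose black control handle lying flat, 60 g, alike both ways up; origin at its very centre, z along the bore. Square hub 36 x 36 mm, 24 mm high, with a square through bore 14.4 mm wide, sides along x and y; two wings 12 mm wide, 14 mm high reach to x = +/-41 mm. Fits the shaft either way up in any quarter turn, 0.2 rad play; home, it rests on the warmer's top, its origin 12 mm above it
- pan: lidded aluminium pan, 92 mm diameter, 68 mm tall (flat bottom), 0.5 kg, lid fixed; origin at the centre of its underside, z up. A stub handle sticks out along its -x, to 110 mm from the centre; it starts resting on the resting mark with the handle roughly towards the robot
- pan_handle (a point): point in the middle of the pan's handle where it is best held: 85 mm from the pan's centre along its -x, 44 mm above its underside. The handle there is a level bar 14 mm wide and 14 mm high
- mark_rest: resting mark: flat filled pale disc of 104 mm diameter printed on the warmer; origin at its centre, on the warmer's top
- mark_hot: heating mark: flat concentric pale rings, 104 mm outside, printed on the warmer; origin at its centre, on the warmer's top
- mark_warm: keep-warm mark: one thin plain pale ring, 104 mm outside, printed on the warmer; origin at its centre, on the warmer's top
- jig: fixed heel jig: foot 100 x 50 x 4 mm with 8 mm high bolt heads at x = +/-42 mm, on it a D-shaped aluminium block 68 x 48 mm, top 16 mm above the bench, with two upright pins, 8 mm diameter, tapered tips, at x = -10, y = +/-18 mm, up to 62 mm above the bench. Origin: centre of the underside, x towards the rounded end. A threaded lift's origin is straight above the jig's
- jig_seat (a point): centre of the top of the jig's block, 16 mm above its origin, where the lowest lift comes to lie
- lift1: flat D-shaped fibre heel lift, 76 x 60 x 8 mm, 50 g, all alike; origin at the centre of the underside, z up, x along the 76 mm length towards the rounded end (straight end at x = -38 mm). Two round 11 mm through holes at x = -10, y = +/-18 mm. Lies on the bench, rounded end roughly away from the robot. Some lifts are absent in some runs
- lift2: flat D-shaped fibre heel lift, 76 x 60 x 8 mm, 50 g, all alike; origin at the centre of the underside, z up, x along the 76 mm length towards the rounded end (straight end at x = -38 mm). Two round 11 mm through holes at x = -10, y = +/-18 mm. Lies on the bench, rounded end roughly away from the robot. Some lifts are absent in some runs
- lift3: flat D-shaped fibre heel lift, 76 x 60 x 8 mm, 50 g, all alike; origin at the centre of the underside, z up, x along the 76 mm length towards the rounded end (straight end at x = -38 mm). Two round 11 mm through holes at x = -10, y = +/-18 mm. Lies on the bench, rounded end roughly away from the robot. Some lifts are absent in some runs
- lift4: flat D-shaped fibre heel lift, 76 x 60 x 8 mm, 50 g, all alike; origin at the centre of the underside, z up, x along the 76 mm length towards the rounded end (straight end at x = -38 mm). Two round 11 mm through holes at x = -10, y = +/-18 mm. Lies on the bench, rounded end roughly away from the robot. Some lifts are absent in some runs
- tin: low round open tin, 93 mm diameter, 39 mm tall, a bystander behind the jig; origin at the centre of its underside
There are look-alikes about, which are no part of the job. Leave any green look-alike of the lift4 alone.

How it is judged:
By the outcome, as a careful person would: the job done as asked, in the order asked, and still so for the second after the job is handed in, with the robot touching nothing.
Of lift1, lift2, lift3, lift4 only 2 to 4 are there at a start; the rules pass over those that are not, and their reading is None.
At some moment in a run one of lift1, lift2, lift3, lift4, pan may be knocked a few centimetres aside while the robot is not near it.
Once in a run the grip may slacken for a moment while it holds something.
It also fails if it takes over 210 s, if anything falls off the work surface, if the arm or the gripper's body presses on something with over 40 N, if the wrist force passes 120 N, or if a joint passes its speed limit or range.

### The arm

A 6-joint arm with a two-finger parallel gripper is mounted at the origin on a cart in front of the work surface, level with it; the furniture and walls round the work are solid. World frame = base frame: x ahead of the robot, y to its left, z up, the work surface at z = 0. Lengths are in m, angles in degrees, forces in N, time in s.
With the tool pointing down it reaches from about 0.375 to 0.825 m from the base axis. Payload 5.5 kg.
Tool frame: the origin (TCP) lies midway between the tips of the shut fingers; the grasp point (between the pads) lies 19 mm behind it (bot.tcp_to_grasp is the distance from the TCP to the grasp point, in m); z points along the fingers, y is the direction in which the jaws open and shut (so a half turn about z gives the same grasp; the last joint's range is limited). The gripper opens to 85 mm and grips with 20 to 120 N. Pads are 22 mm wide; open, the fingers measure 114 mm over their backs; the gripper's body (76 mm by 85 mm) begins 54 mm behind the grasp point. The pads swing forward as they close: fully open they stand 13 mm farther back than shut.
Start: joints at [65.317, 17.962, -2.699, 69.339, 0, 90], TCP at [0.251, 0.545, 0.231] pointing down, gripper open.
Joint ranges: [-152.73, 152.73], [-39.44, 99.34], [-58.76, 71.6], [-118.89, 123.64], [-81.53, 83.1], [-180, 180]. Speed limits (degrees/s): [136.94, 136.94, 172.46, 180, 180, 180].

### API

Orientations are given as [roll, pitch, yaw] about the fixed x, y, z axes, in that order (R = Rz(yaw) Ry(pitch) Rx(roll)).
In Python, from station import bot, optics, models gives the robot as it stands.
- The arm moves only by the tool jog_arm, never from a script. Its argument "deltas" is text: rows parted by semicolons, each of 6 numbers parted by spaces: the shift along the world's x, y, z in units of 0.3 m (1.0 is 0.3 m), then the turn, a rotation vector about the world's x, y, z in units of 2 rad (1.0 is 2 rad). A call has 1 to 20 rows; each row is the pose to reach, as a shift and turn from the pose commanded when the call began; what a row does not reach only later rows make up. A row lasts 1/8 s, in which the tool goes at most 62.5 mm and 10.7 degrees, less where a joint would pass 70% of its speed; a pose out of reach is approached as far as the arm can. A call with a number of a shift or a turn outside -1 to 1 is refused whole. A call with a gripper value outside its range is refused whole. "gripper" is the gripper's target within -1 to 1 (fully open at 1, half-way at 0, shut at -1), set as the call begins (left out, the last holds). The fingers move at their own pace and stop on an object; "grip_force" is the grip in N (left out, the last holds). Time passes only in rows, so rows that repeat a pose let the fingers close. It gives the time, the measured TCP pose, the force and the opening at its end, in the units of the state.
- bot.sense(): the state, without advancing time (a new reading comes with each control period).
- optics.camera(name): name is "scene" or "side" or "wrist"; returns the picture (400x640x3 uint8, red, green, blue); there is no depth.
- optics.camera_info(name): a dict with "camera_matrix" (3x3 intrinsics, pixels), "k1" (the pictures are not rectified: a ray, as slopes to the right and down, at radius r is drawn at 1 + k1 r^2 times it, then the intrinsics apply), "position" and "attitude" of the camera in the world; the wrist camera has in their place "T_tool_cam" (4x4, takes a point from camera to tool coordinates, whose origin is the TCP and whose axes are the flange's). Camera axes: x right, y down, z forward; pixel columns grow to the right and rows downward; lengths in m; the calibration is good to about 2 mm. A picture is of the moment at which its call begins: read the wrist's pose just before it. camera_info takes no time and is no camera call.
- bot.job_done(): hands the job in, once; it reports no verdict.
Trained networks look in the newest picture that a camera, given by its name, has taken for a name from the list of things; names that differ only in an ending like _2 or _b are one class to them, and where a whole thing is asked for, a point or a joint stands for the part that bears it (a point fixed in the world has none). Each returns a list of dicts, best first, with "confidence" (0 to 1); they miss things now and then, are a little off and sometimes report something else, mostly with a low value. They report only what shows in the picture. A call takes as long as a camera call. They do not tell look-alikes from the thing itself.
- models.silhouettes(camera, name): "mask" (400x640 bool, what is visible of it) and "rect" ([left, top, right, bottom] in pixels, round what is visible of it).
- models.pinpoint(camera, name): "xy" ([column, row] in pixels: a listed point, or the origin of a listed thing).
The state is a dict: "time_s": time; "joints": joint angles; "dq": joint speeds; "joint_torque": joint torques, N m; "eef_pos": TCP position; "ee_rot": TCP orientation; "wrist_force": force on the tool from outside, world axes, zero at the start; "torque": the same for the moment, N m; "opening": finger opening in m.
Only numpy, scipy, OpenCV 4.12 (cv2) and the standard library are available. Lean on these libraries where they do the work, as an engineer would, in place of code of your own. Each camera call takes 0.05 s, during which the arm holds its last target.

## Working session

There is one attempt and no reset: what is moved stays moved. The work goes in short steps, Python scripts to look and compute and a tool call to move; the robot and the scene stay as the last step left them, time stands still between calls to the robot, and variables do not carry over. Pictures are saved under pics/ and viewed, and the job is handed in when it is done.

Besides the shell and the picture viewer there is one more tool, called after ">>>" as name(argument=value, ...) on one line, values as JSON. jog_arm: Moves the arm, as the interface text tells. Its arguments: {"type":"object","properties":{"deltas":{"type":"string"},"gripper":{"type":"number"},"grip_force":{"type":"number"}},"required":["deltas"]}

```bash
ls; mkdir -p pics; python3 - <<'E'
from station import bot, optics, models
import cv2
print(bot.sense(), bot.tcp_to_grasp)
for n in ["scene","side","wrist"]:
    im=optics.camera(n); cv2.imwrite(f"pics/{n}0.png",im[:,:,::-1]); print(n,optics.camera_info(n))
E
```

```text
pics
{'time_s': 0.0, 'joints': array([ 6.53163012e+01,  1.80035453e+01, -2.75477855e+00,  6.93379978e+01,
       -1.05000721e-03,  8.99995416e+01]), 'dq': array([ 0.06064291,  0.08208154,  0.05536266,  0.07269981,  0.00468776,
       -0.03765707]), 'joint_torque': array([-6.11818959e-04, -5.39592111e+01,  3.39747798e+01,  1.92194525e-02,
       -2.52825021e-04, -2.59021647e-06]), 'eef_pos': array([0.25033311, 0.54465685, 0.23043709]), 'ee_rot': array([-1.79903678e+02,  1.04923513e-03,  1.55316761e+02]), 'wrist_force': array([ 0.14877581,  0.41522099, -1.00742365]), 'torque': array([-0.01216989,  0.01341669, -0.01326899]), 'opening': 0.08531615935065698} 0.0187
scene {'camera_matrix': array([[367.3187376 ,   0.        , 315.03555286],
       [  0.        , 367.3187376 , 199.78642489],
       [  0.        ,   0.        ,   1.        ]]), 'k1': -0.024208105458079793, 'position': array([-0.16702796, -0.76668028,  0.84105676]), 'attitude': array([-129.18897752,    0.3124307 ,  -53.81640959])}
side {'camera_matrix': array([[393.08657267,   0.        , 325.85542071],
       [  0.        , 393.08657267, 193.35396386],
       [  0.        ,   0.        ,   1.        ]]), 'k1': -0.0883899515115831, 'position': array([ 0.04850765, -1.42956585,  0.63985576]), 'attitude': array([-112.62731193,    1.32940003,  -24.89703359])}
wrist {'camera_matrix': array([[326.49036343,   0.        , 322.02949403],
       [  0.        , 326.49036343, 192.96185222],
       [  0.        ,   0.        ,   1.        ]]), 'k1': 0.01590238607996168, 'T_tool_cam': array([[ 2.43834967e-04, -9.57213372e-01, -2.89382966e-01,
         7.33955785e-02],
       [ 9.99999741e-01,  3.72671103e-05,  7.19331656e-04,
        -7.60080882e-04],
       [-6.77769413e-04, -2.89383066e-01,  9.57213133e-01,
        -1.43012415e-01],
       [ 0.00000000e+00,  0.00000000e+00,  0.00000000e+00,
         1.00000000e+00]])}
```

View pics/scene0.png

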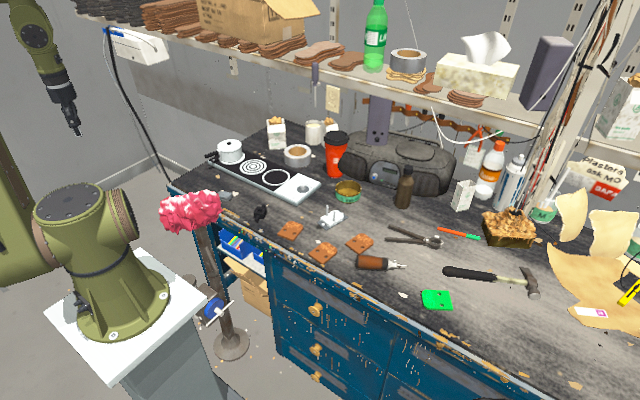

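View pics/side0.png

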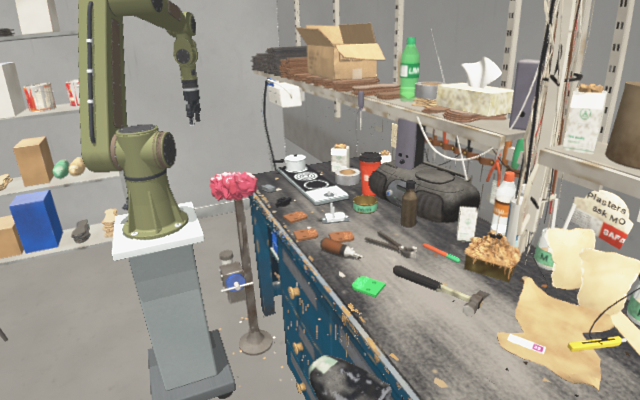

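View pics/wrist0.png

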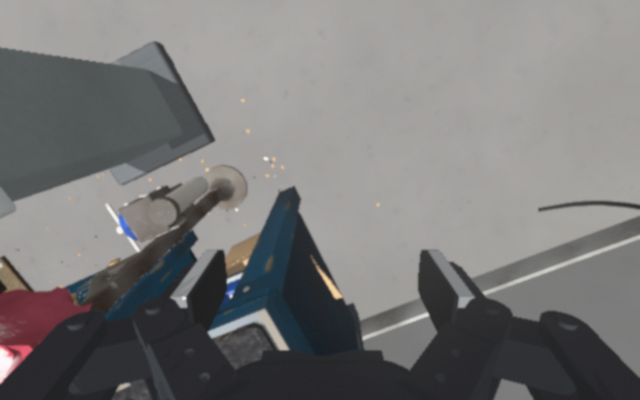

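```bash
cat > h.py <<'E'
from station import bot, optics, models
import numpy as np, cv2
from scipy.spatial.transform import Rotation as R
def T(n, s=None):
    i=optics.camera_info(n)
    if n!="wrist":
        return i, R.from_euler('xyz',i['attitude'],degrees=True).as_matrix(), np.array(i['position'])
    s=s or bot.sense()
    Rt=R.from_euler('xyz',s['ee_rot'],degrees=True).as_matrix(); M=i['T_tool_cam']
    return i, Rt@M[:3,:3], s['eef_pos']+Rt@M[:3,3]
def shot(n,f=None):
    s=bot.sense(); im=optics.camera(n)
    if f: cv2.imwrite(f"pics/{f}.png",im[:,:,::-1])
    return im,T(n,s)
def p2w(px,z,t):
    i,Rc,p=t; K=i['camera_matrix']; d=(np.atleast_2d(np.asarray(px,float))-[K[0,2],K[1,2]])/[K[0,0],K[1,1]]
    u=d.copy()
    for _ in range(8): u=d/(1+i['k1']*(u**2).sum(1,keepdims=True))
    w=np.c_[u,np.ones(len(u))]@Rc.T
    return p+w*((z-p[2])/w[:,2:3])
def w2p(X,t):
    i,Rc,p=t; c=(np.atleast_2d(X)-p)@Rc; u=c[:,:2]/c[:,2:3]
    u=u*(1+i['k1']*(u**2).sum(1,keepdims=True)); K=i['camera_matrix']
    return u*[K[0,0],K[1,1]]+[K[0,2],K[1,2]]
def st():
    s=bot.sense(); print('t',round(s['time_s'],2),'pos',s['eef_pos'].round(4),'rot',s['ee_rot'].round(2),'F',s['wrist_force'].round(1),'tq',s['torque'].round(2),'op',round(s['opening'],4),'j',s['joints'].round(0)); return s
E
python3 - <<'E'
from h import *
hs=dict(handle=.012,pan=0.024,pan_handle=.068,mark_rest=.024,mark_hot=.024,mark_warm=.024,shaft_tip=.044,jig=0,jig_seat=.016,lift1=.0,tin=0,warmer=0)
im,t=shot("scene","s1")
cv2.imwrite("pics/s1c.png",cv2.resize(im[120:310,180:470,::-1],None,fx=2.75,fy=2.75,interpolation=cv2.INTER_CUBIC))
for n,z in hs.items():
    for d in models.pinpoint("scene",n)[:5]:
        print(n,round(d['confidence'],2),np.round(d['xy'],1),p2w(d['xy'],z,t)[0].round(3))
E
```

```text
handle 0.7 [258.9 215. ] [ 0.473 -0.056  0.012]
pan 0.65 [229.6 156.9] [0.659 0.28  0.024]
pan_handle 0.93 [212.9 153.2] [0.595 0.298 0.068]
mark_rest 0.59 [233.4 158. ] [0.662 0.261 0.024]
mark_hot 0.53 [255.7 168.2] [0.661 0.135 0.024]
mark_warm 0.82 [276.7 179. ] [0.655 0.02  0.024]
mark_warm 0.72 [231.7 157.5] [0.661 0.269 0.024]
shaft_tip 0.45 [305.4 185.2] [ 0.666 -0.109  0.044]
jig 0.81 [332.1 221.1] [ 0.605 -0.268 -0.   ]
jig 0.72 [305.1 183.5] [ 0.72  -0.065  0.   ]
jig 0.36 [213.2 154.3] [0.657 0.384 0.   ]
jig_seat 0.79 [332.9 216.3] [ 0.611 -0.266  0.016]
lift1 0.91 [359.3 244.6] [ 0.564 -0.399  0.   ]
lift1 0.74 [322.1 255.3] [ 0.459 -0.33   0.   ]
lift1 0.72 [294.7 230.6] [ 0.494 -0.194 -0.   ]
lift1 0.67 [436.8 298.8] [ 0.512 -0.675  0.   ]
tin 0.9 [349.9 196.5] [ 0.753 -0.246  0.   ]
tin 0.53 [233.  159.1] [0.68  0.286 0.   ]
warmer 0.69 [263.7 173.8] [0.676 0.108 0.   ]
```

View pics/s1c.png

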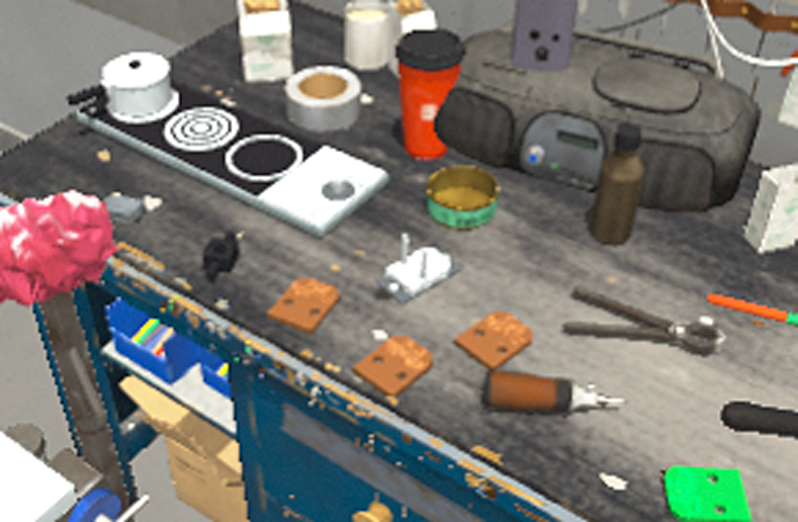

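```bash
python3 - <<'E'
from h import *
def ray(n,px):
    t=T(n); a=p2w(px,0,t)[0]; return t[2],(a-t[2])/np.linalg.norm(a-t[2])
for a,b in [((190,193),(234,173)),((190,215),(234,190))]:
    p,u=ray("scene",a);q,v=ray("side",b)
    s=np.linalg.lstsq(np.c_[u,-v],q-p,rcond=None)[0]; print(p+s[0]*u,q+s[1]*v)
s=st()
E
```

```text
[0.34149582 0.10861258 0.11552792] [0.33256686 0.1077298  0.1082046 ]
[0.3239317  0.11612243 0.02972766] [0.32579026 0.11631412 0.03106091]
t 0.8 pos [0.2505 0.5452 0.2313] rot [180.     0.   155.32] F [ 0.2  0.1 -0.3] tq [-0.  0.  0.] op 0.0853 j [65. 18. -3. 69. -0. 90.]
```

>>> jog_arm(deltas="0.2 -0.15 0.1 0 0 -0.09; 0.25 -0.35 0.2 0 0 -0.18; 0.3 -0.55 0.25 0 0 -0.27; 0.35 -0.75 0.3 0 0 -0.36; 0.4 -0.9 0.3 0 0 -0.45; 0.4 -1 0.3 0 0 -0.54; 0.4 -1 0.3 0 0 -0.58; 0.4 -1 0.3 0 0 -0.58; 0.4 -1 0.3 0 0 -0.58; 0.4 -1 0.3 0 0 -0.58", gripper=1)

```text
time_s: 2.05
eef_pos: [0.3704, 0.2456, 0.3212]
ee_rot: [-180.0, 0.0, 88.9]
wrist_force: [-0.2, -0.5, -0.5]
opening: 0.0853
```

```bash
python3 -c "
from h import *
st()"
```

```text
t 2.05 pos [0.3704 0.2456 0.3212] rot [-1.7999e+02  1.0000e-02  8.8950e+01] F [-0.2 -0.5 -0.5] tq [ 0.03 -0.03 -0.02] op 0.0853 j [ 34.  -0. -13.  78.   0. 125.]
```

>>> jog_arm(deltas="0.1 -0.2 0 0 0 -0.09; 0.2 -0.4 0 0 0 -0.18; 0.25 -0.6 0.05 0 0 -0.27; 0.3 -0.8 0.1 0 0 -0.36; 0.4 -1 0.15 0 0 -0.45; 0.5 -1 0.2 0 0 -0.54; 0.5 -1 0.2 0 0 -0.63; 0.5 -1 0.2 0 0 -0.72; 0.5 -1 0.2 0 0 -0.78; 0.5 -1 0.2 0 0 -0.78; 0.5 -1 0.2 0 0 -0.78")

```text
time_s: 3.42
eef_pos: [0.5206, -0.0545, 0.3812]
ee_rot: [-180.0, 0.0, -0.4]
wrist_force: [-0.2, -0.2, 0.2]
opening: 0.0854
```

```bash
python3 - <<'E'
from h import *
st()
im,t=shot("wrist","w2")
hs=dict(handle=.012,jig=0,jig_seat=.016,lift1=.0,shaft_tip=.044,mark_hot=.024,mark_warm=.024,tin=0)
for n,z in hs.items():
    for d in models.pinpoint("wrist",n)[:5]:
        print(n,round(d['confidence'],2),np.round(d['xy'],1),p2w(d['xy'],z,t)[0].round(4))
E
```

```text
t 3.42 pos [ 0.5206 -0.0545  0.3812] rot [-1.8e+02  1.0e-02 -3.7e-01] F [-0.2 -0.2  0.2] tq [-0.    0.03 -0.03] op 0.0854 j [ -6.   9.   5.  86.   0. 174.]
handle 0.79 [322.1 166. ] [ 0.4842 -0.0549  0.012 ]
jig 0.95 [459.7  84.9] [ 0.6056 -0.2644  0.    ]
jig_seat 0.62 [467.   82.8] [ 0.6081 -0.2684  0.016 ]
lift1 0.81 [543.5 110. ] [ 0.5674 -0.3974  0.    ]
lift1 0.78 [490.9 172.8] [ 0.4684 -0.3315  0.    ]
lift1 0.65 [403.2 165.7] [ 0.4812 -0.1874  0.    ]
shaft_tip 0.5 [357.3  43. ] [ 0.6593 -0.1033  0.044 ]
mark_hot 0.56 [174.7  40.5] [0.6662 0.1496 0.024 ]
mark_warm 0.64 [255.2  47.8] [0.6567 0.0381 0.024 ]
```

View pics/w2.png

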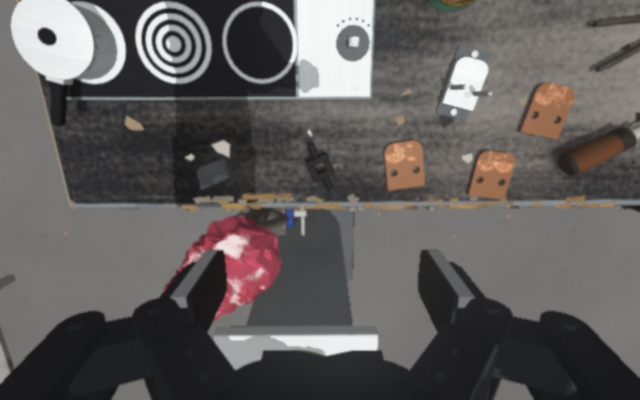

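>>> jog_arm(deltas="0 0 -0.1 0 0 0.09; 0 0 -0.2 0 0 0.18; 0 0 -0.2 0 0 0.27; 0 0 -0.2 0 0 0.36; -0.05 0 -0.3 0 0 0.45; -0.1 0 -0.4 0 0 0.54; -0.12 0 -0.5 0 0 0.63; -0.12 0 -0.6 0 0 0.72; -0.12 0 -0.6 0 0 0.81; -0.12 0 -0.6 0 0 0.9; -0.12 0 -0.6 0 0 0.99")

```text
time_s: 5.25
eef_pos: [0.4845, -0.0548, 0.2013]
ee_rot: [-180.0, -0.0, 113.3]
wrist_force: [-0.4, -0.5, 0.0]
opening: 0.0854
```

>>> jog_arm(deltas="0 0 -0.03 0 0 0.09; 0 0 -0.06 0 0 0.18; 0 0 -0.1 0 0 0.27; 0 0 -0.15 0 0 0.36; 0 0 -0.2 0 0 0.45; 0 0 -0.2 0 0 0.54; 0 0 -0.2 0 0 0.63; 0 0 -0.2 0 0 0.72; 0 0 -0.2 0 0 0.76; 0 0 -0.2 0 0 0.76; 0 0 -0.2 0 0 0.76")

```text
time_s: 6.62
eef_pos: [0.4846, -0.0548, 0.1413]
ee_rot: [-180.0, 0.0, -160.1]
wrist_force: [-0.2, 0.9, 0.6]
opening: 0.0855
```

```bash
python3 - <<'E'
from h import *
st()
im,t=shot("wrist","w3")
for d in models.pinpoint("wrist","handle")[:3]:
    print(round(d['confidence'],2),np.round(d['xy'],1),p2w(d['xy'],.012,t)[0].round(4))
for d in models.silhouettes("wrist","handle")[:2]:
    m=d['mask'].astype(np.uint8); print(d['confidence'],d['rect'],m.sum())
    c=np.argwhere(m)[:,::-1]; w=p2w(c,.016,t)[:,:2]; r=cv2.minAreaRect((w*1000).astype(np.float32)); print(r, w.mean(0))
    C=np.cov((w-w.mean(0)).T); e,v=np.linalg.eigh(C); print(np.degrees(np.arctan2(v[1,1],v[0,1])))
E
```

```text
t 6.62 pos [ 0.4846 -0.0548  0.1413] rot [-180.      0.   -160.07] F [-0.2  0.9  0.6] tq [-0.01 -0.03 -0.05] op 0.0855 j [ -6.   9. -26.  55.  -0. -26.]
0.82 [330.9 186.1] [ 0.4843 -0.0474  0.012 ]
0.56 [306.1, 133.9, 350.9, 227.7] 2580
((482.0369567871094, -51.10871887207031), (82.26309204101562, 37.77338790893555), 23.205810546875) [ 0.48148284 -0.05154417]
-156.9015272422808
```

View pics/w3.png

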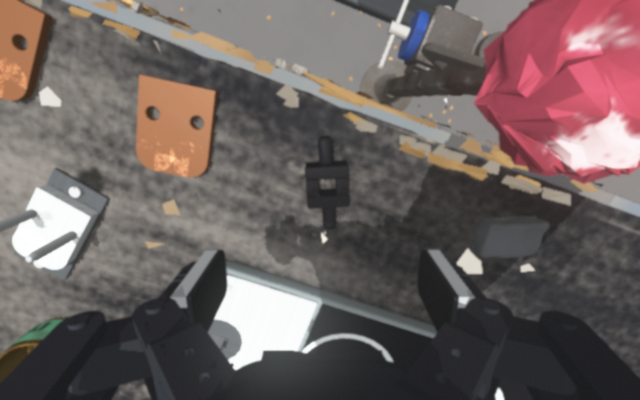

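```bash
python3 - <<'E'
from h import *
t=T("wrist"); 
print(p2w([(328,185.5),(307,165),(346,163),(350,206),(308,208)],.024,t).round(4))
print(p2w([(325,140),(330,228)],.019,t).round(4))
E
```

```text
[[ 0.4816 -0.0514  0.024 ]
 [ 0.4712 -0.0734  0.024 ]
 [ 0.4589 -0.0442  0.024 ]
 [ 0.4921 -0.0277  0.024 ]
 [ 0.5059 -0.0604  0.024 ]]
[[ 0.4479 -0.0663  0.019 ]
 [ 0.5186 -0.0357  0.019 ]]
```

>>> jog_arm(deltas="-0.009 0.013 -0.1 0 0 0.028; -0.009 0.013 -0.25 0 0 0.028; -0.009 0.013 -0.4 0 0 0.028; -0.009 0.013 -0.46 0 0 0.028; -0.009 0.013 -0.46 0 0 0.028")

```text
time_s: 7.4
eef_pos: [0.4803, -0.0507, 0.002]
ee_rot: [179.9, -0.2, -156.8]
wrist_force: [-0.7, -0.6, -0.3]
opening: 0.0853
```

>>> jog_arm(deltas="0 0 0 0 0 0; 0 0 0 0 0 0; 0 0 0 0 0 0; 0 0 0 0 0 0; 0 0 0 0 0 0; 0 0 0 0 0 0", gripper=-1, grip_force=50)

```text
time_s: 8.15
eef_pos: [0.4829, -0.051, 0.0045]
ee_rot: [-179.9, 0.1, -156.8]
wrist_force: [-0.0, 0.1, 5.1]
opening: 0.0351
```

>>> jog_arm(deltas="0 0 0.1 0 0 0; 0 0 0.3 0 0 0; 0.1 -0.05 0.5 0 0 0; 0.2 -0.1 0.5 0 0 0; 0.25 -0.15 0.5 0 0 0; 0.25 -0.15 0.5 0 0 0; 0.25 -0.15 0.5 0 0 0")

```text
time_s: 9.02
eef_pos: [0.5559, -0.0955, 0.1531]
ee_rot: [179.9, -0.1, -156.8]
wrist_force: [0.5, -0.3, -0.7]
opening: 0.035
```

```bash
python3 - <<'E'
from h import *
st()
im,t=shot("wrist","w4")
for n,z in dict(shaft_tip=.044,mark_warm=.024,jig=0).items():
  for d in models.pinpoint("wrist",n)[:3]:
    print(n,round(d['confidence'],2),np.round(d['xy'],1),p2w(d['xy'],z,t)[0].round(4))
E
```

```text
t 9.03 pos [ 0.5559 -0.0955  0.1531] rot [ 1.7995e+02 -5.0000e-02 -1.5678e+02] F [ 0.5 -0.3 -0.7] tq [ 0.   -0.05 -0.02] op 0.035 j [-10.  17. -15.  58.   0. -33.]
jig 0.56 [126.  159.2] [ 0.6112 -0.267   0.    ]
```

View pics/w4.png

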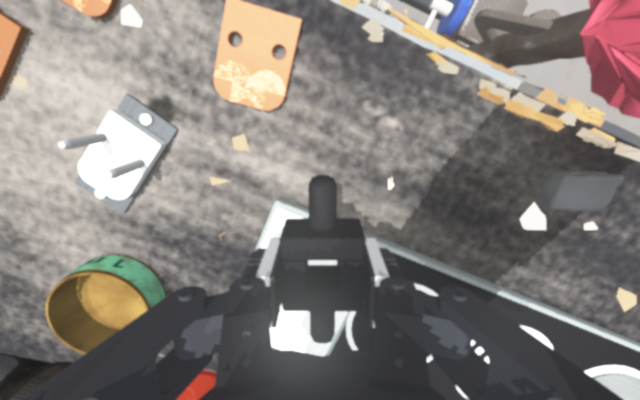

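```bash
python3 - <<'E'
import cv2
a=cv2.imread("pics/w2.png")[5:85,290:390]; cv2.imwrite("pics/w2c.png",cv2.resize(a,None,fx=7,fy=7,interpolation=cv2.INTER_CUBIC))
E
```

```text
(no output)
```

View pics/w2c.png

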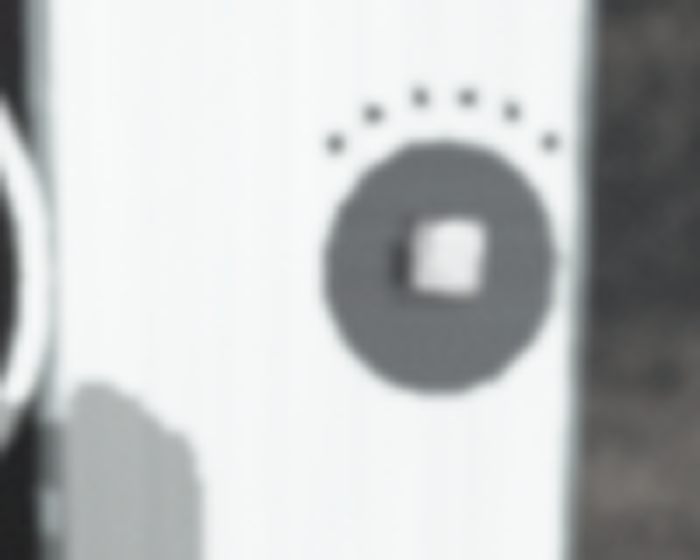

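>>> jog_arm(deltas="0.12 -0.01 0.06 0 0 -0.09; 0.24 -0.02 0.06 0 0 -0.18; 0.36 -0.04 0.06 0 0 -0.236; 0.45 -0.05 0.06 0 0 -0.236; 0.45 -0.05 0.06 0 0 -0.236; 0.45 -0.05 0.06 0 0 -0.236; 0.45 -0.05 0.06 0 0 -0.236")

```text
time_s: 10.1
eef_pos: [0.6909, -0.1107, 0.1715]
ee_rot: [180.0, -0.0, 176.2]
wrist_force: [-0.6, 0.7, -0.7]
opening: 0.0349
```

```bash
python3 - <<'E'
from h import *
st()
im,t=shot("wrist","w5")
cv2.imwrite("pics/w5c.png",cv2.resize(im[80:220,230:430,::-1],None,fx=4,fy=4,interpolation=cv2.INTER_CUBIC))
for n,z in dict(shaft_tip=.044,mark_warm=.024,jig=0).items():
  for d in models.pinpoint("wrist",n)[:3]:
    print(n,round(d['confidence'],2),np.round(d['xy'],1),p2w(d['xy'],z,t)[0].round(4))
i,_,_=t
s2=dict(ee_rot=[-180,.01,-.37],eef_pos=np.array([ 0.5206,-0.0545,0.3812]))
t2=T("wrist",s2); print(p2w([(352.9,43)],.024,t2),p2w([(354.3,41.6)],.044,t2))
E
```

```text
t 10.1 pos [ 0.6909 -0.1107  0.1715] rot [ 1.8000e+02 -3.0000e-02  1.7618e+02] F [-0.6  0.7 -0.7] tq [-0.03  0.03 -0.01] op 0.0349 j [-9. 30.  8. 68.  0. -5.]
shaft_tip 0.57 [336.5 149.3] [ 0.6619 -0.0973  0.044 ]
mark_warm 0.8 [483.5 136.6] [0.6627 0.033  0.024 ]
jig 0.89 [144.8  98.2] [ 0.6105 -0.2693  0.    ]
jig 0.22 [206.3 230.2] [ 0.7445 -0.2355  0.    ]
[[ 0.66210936 -0.09821262  0.024     ]] [[ 0.6611004  -0.09828905  0.044     ]]
```

View pics/w5c.png

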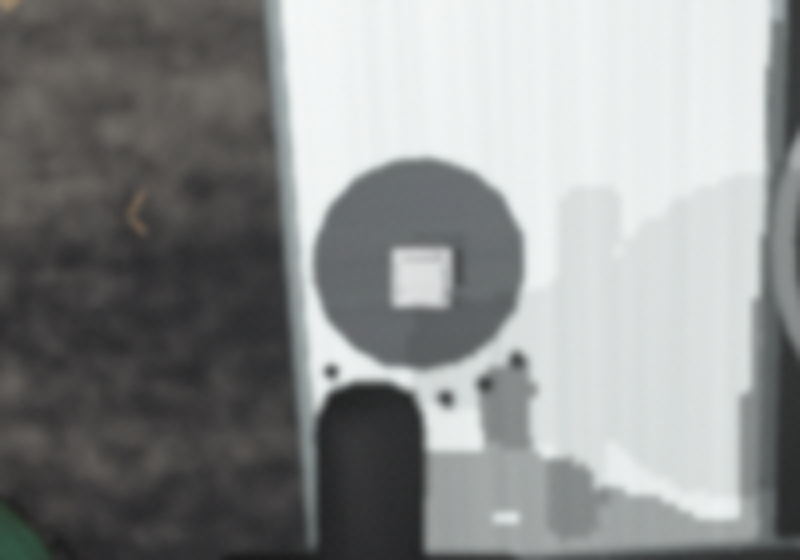

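View pics/w5.png

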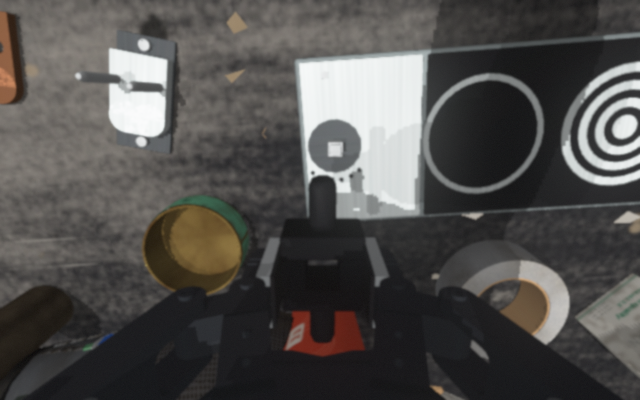

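>>> jog_arm(deltas="-0.098 0.043 0 0 0 0; -0.098 0.043 0 0 0 0; -0.098 0.043 -0.15 0 0 0; -0.098 0.043 -0.3 0 0 0; -0.098 0.043 -0.38 0 0 0; -0.098 0.043 -0.4 0 0 0; -0.098 0.043 -0.4 0 0 0; -0.098 0.043 -0.4 0 0 0")

```text
time_s: 11.3
eef_pos: [0.6639, -0.0983, 0.053]
ee_rot: [-180.0, 0.2, 176.2]
wrist_force: [1.0, -0.4, -0.3]
opening: 0.035
```

>>> jog_arm(deltas="0 0 -0.01 0 0 0; 0 0 -0.02 0 0 0; 0 0 -0.03 0 0 0; 0 0 -0.04 0 0 0; 0 0 -0.05 0 0 0; 0 0 -0.06 0 0 0; 0 0 -0.07 0 0 0; 0 0 -0.075 0 0 0; 0 0 -0.08 0 0 0; 0 0 -0.08 0 0 0")

```text
time_s: 12.55
eef_pos: [0.6623, -0.098, 0.0286]
ee_rot: [-180.0, 0.0, 176.2]
wrist_force: [-4.1, 0.8, 7.1]
opening: 0.0353
```

```bash
python3 - <<'E'
from h import *
st()
im,t=shot("scene","s6"); cv2.imwrite("pics/s6c.png",cv2.resize(im[140:220,240:360,::-1],None,fx=6,fy=6,interpolation=cv2.INTER_CUBIC))
E
```

```text
t 12.55 pos [ 0.6623 -0.098   0.0286] rot [-1.8000e+02  1.0000e-02  1.7617e+02] F [-4.1  0.8  7.1] tq [ 0.08  0.85 -0.  ] op 0.0353 j [-8. 33. -7. 50. -0. -5.]
```

View pics/s6c.png

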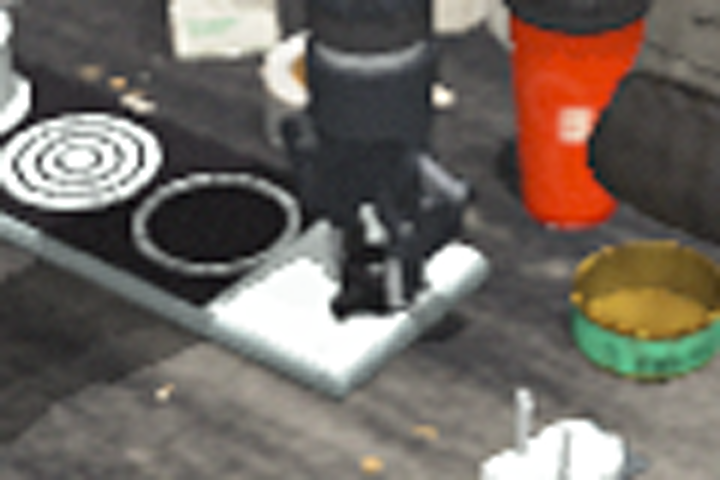

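>>> jog_arm(deltas="-0.003 0 0 0 0 -0.05; -0.003 0 0 0 0 -0.13; -0.003 0 0 0 0 -0.21; -0.003 0 0 0 0 -0.29; -0.003 0 0 0 0 -0.37; -0.003 0 0 0 0 -0.45; -0.003 0 0 0 0 -0.53; -0.003 0 0 0 0 -0.61; -0.003 0 0 0 0 -0.69; -0.003 0 0 0 0 -0.75; -0.003 0 0 0 0 -0.75; -0.003 0 0 0 0 -0.75")

```text
time_s: 14.1
eef_pos: [0.662, -0.0975, 0.0285]
ee_rot: [179.9, -0.0, 90.2]
wrist_force: [-2.0, 1.8, 5.5]
opening: 0.0349
```

```bash
python3 -c "
from h import *
st()"
```

```text
t 14.1 pos [ 0.662  -0.0975  0.0285] rot [ 1.7993e+02 -5.0000e-02  9.0250e+01] F [-2.   1.8  5.5] tq [ 0.34  0.53 -0.01] op 0.0349 j [-8. 33. -7. 49.  0. 81.]
```

>>> jog_arm(deltas="0 0 0 0 0 -0.03; 0 0 0 0 0 -0.06; 0 0 0 0 0 -0.09; 0 0 0 0 0 -0.1; 0 0 0 0 0 -0.1")

```text
time_s: 14.72
eef_pos: [0.6622, -0.0975, 0.0286]
ee_rot: [179.9, -0.1, 78.8]
wrist_force: [-2.2, 1.7, 6.7]
opening: 0.0351
```

```bash
python3 -c "
from h import *
st()"
```

```text
t 14.72 pos [ 0.6622 -0.0975  0.0286] rot [ 1.7993e+02 -6.0000e-02  7.8790e+01] F [-2.2  1.7  6.7] tq [0.34 0.4  0.04] op 0.0351 j [-8. 33. -7. 49.  0. 93.]
```

>>> jog_arm(deltas="0 0 0 0 0 -0.02; 0 0 0 0 0 -0.04; 0 0 0 0 0 -0.05; 0 0 0 0 0 -0.05")

```text
time_s: 15.22
eef_pos: [0.6622, -0.0975, 0.0286]
ee_rot: [179.9, -0.1, 73.1]
wrist_force: [-1.3, 0.5, 5.9]
opening: 0.0349
```

```bash
python3 -c "
from h import *
st()"
```

```text
t 15.22 pos [ 0.6622 -0.0975  0.0286] rot [ 1.7993e+02 -7.0000e-02  7.3090e+01] F [-1.3  0.5  5.9] tq [0.32 0.45 0.21] op 0.0349 j [-8. 33. -7. 49.  0. 99.]
```

>>> jog_arm(deltas="0 0 0 0 0 -0.02; 0 0 0 0 0 -0.04; 0 0 0 0 0 -0.05; 0 0 0 0 0 -0.05")

```text
time_s: 15.72
eef_pos: [0.6623, -0.0976, 0.0286]
ee_rot: [179.9, -0.1, 67.4]
wrist_force: [-0.9, 1.9, 5.5]
opening: 0.035
```

```bash
python3 -c "
from h import *
st()"
```

```text
t 15.72 pos [ 0.6623 -0.0976  0.0286] rot [ 1.7993e+02 -7.0000e-02  6.7370e+01] F [-0.9  1.9  5.5] tq [0.27 0.4  0.36] op 0.035 j [ -8.  33.  -7.  49.   0. 104.]
```

>>> jog_arm(deltas="0 0 0 0 0 0; 0 0 0 0 0 0; 0 0 0 0 0 0; 0 0 0 0 0 0; 0 0 0.08 0 0 0; 0 0 0.2 0 0 0; 0 0 0.3 0 0 0; 0 0 0.3 0 0 0", gripper=1)

```text
time_s: 16.73
eef_pos: [0.6637, -0.0984, 0.1204]
ee_rot: [179.7, -0.1, 67.3]
wrist_force: [0.4, 0.1, 0.2]
opening: 0.0858
```

>>> jog_arm(deltas="0 0 0.2 0 0 0.09; 0 0.1 0.4 0 0 0.18; 0 0.2 0.45 0 0 0.27; 0 0.3 0.45 0 0 0.36; -0.1 0.5 0.45 0 0 0.45; -0.15 0.7 0.45 0 0 0.54; -0.15 0.85 0.45 0 0 0.63; -0.15 1 0.45 0 0 0.72; -0.15 1 0.45 0 0 0.81; -0.15 1 0.45 0 0 0.9; -0.15 1 0.45 0 0 0.983; -0.15 1 0.45 0 0 0.983; -0.15 1 0.45 0 0 0.983")

```text
time_s: 18.35
eef_pos: [0.6163, 0.2018, 0.2516]
ee_rot: [-180.0, -0.1, 179.8]
wrist_force: [0.1, -0.6, -0.1]
opening: 0.0859
```

```bash
python3 - <<'E'
from h import *
st()
im,t=shot("wrist","w7")
for n,z in dict(pan=.024,pan_handle=.068,mark_rest=.024,mark_hot=.024,mark_warm=.024).items():
  for d in models.pinpoint("wrist",n)[:3]:
    print(n,round(d['confidence'],2),np.round(d['xy'],1),p2w(d['xy'],z,t)[0].round(4))
E
```

```text
t 18.35 pos [0.6163 0.2018 0.2516] rot [-1.7998e+02 -6.0000e-02  1.7979e+02] F [ 0.1 -0.6 -0.1] tq [-0.03 -0.02  0.02] op 0.0859 j [18. 23.  7. 74. -0. 18.]
pan 0.73 [384.2 198.7] [0.6619 0.2751 0.024 ]
pan_handle 0.83 [420.9 132.9] [0.5796 0.299  0.068 ]
mark_rest 0.57 [280.8 196.4] [0.6586 0.152  0.024 ]
mark_hot 0.88 [280.2 199.9] [0.663  0.1512 0.024 ]
```

View pics/w7.png

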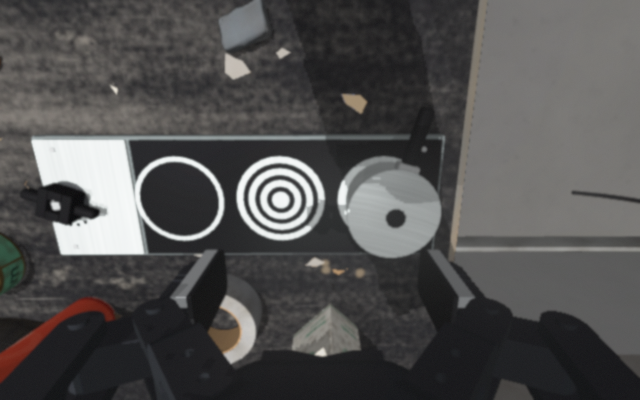

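```bash
python3 - <<'E'
from h import *
t=T("wrist"); im=cv2.imread("pics/w7.png")
print('lid',p2w([(394,214),(396,218)],[.088],t)[0],p2w([(396,218)],.092,t))
print('hotL/R etc',p2w([(237,198),(325,201),(281,156),(279.5,243)],.024,t).round(4), 'warm',p2w([(135,198),(225,201),(178,155),(182,241)],.024,t).round(4))
print('warmer corners',p2w([(32,137),(442,135),(62,254),],.024,t).round(4))
print('bar',p2w([(425,110),(410,163),(433,110),(420,165)],.075,t).round(4))
for d in models.silhouettes("wrist","mark_hot")[:1]:
    c=np.argwhere(d['mask'])[:,::-1]; (x,y),r=cv2.minEnclosingCircle((p2w(c,.024,t)[:,:2]*1000).astype(np.float32)); print('hot',x,y,r,d['confidence'])
E
python3 - <<'E'
import cv2
a=cv2.imread("pics/w7.png")[90:270,310:470]; cv2.imwrite("pics/w7c.png",cv2.resize(a,None,fx=3.3,fy=3.3,interpolation=cv2.INTER_CUBIC))
E
```

```text
lid [0.65802148 0.27341307 0.088     ] [[0.66075734 0.27471849 0.092     ]]
hotL/R etc [[0.6614 0.0999 0.024 ]
 [0.6653 0.2049 0.024 ]
 [0.6108 0.1543 0.024 ]
 [0.7203 0.1483 0.024 ]] warm [[ 0.6612 -0.0207  0.024 ]
 [ 0.6651  0.0853  0.024 ]
 [ 0.6096  0.0366  0.024 ]
 [ 0.7172  0.0278  0.024 ]]
warmer corners [[ 0.5895 -0.1221  0.024 ]
 [ 0.5873  0.3364  0.024 ]
 [ 0.7341 -0.1225  0.024 ]]
bar [[0.5576 0.2992 0.075 ]
 [0.6088 0.289  0.075 ]
 [0.5577 0.3068 0.075 ]
 [0.6108 0.2991 0.075 ]]
```

View pics/w7c.png

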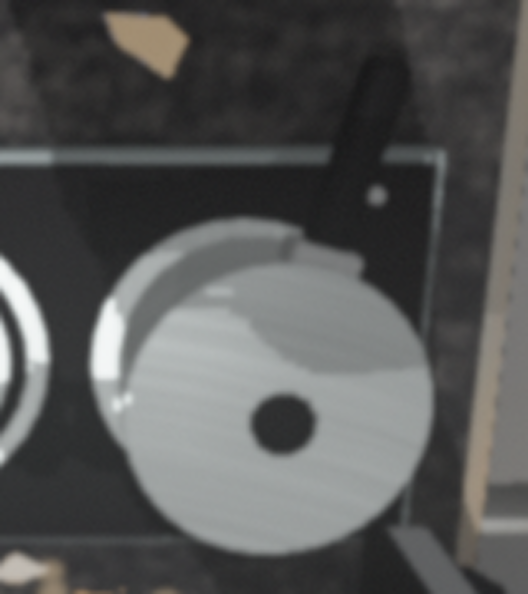

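>>> jog_arm(deltas="-0.06 0.15 0 0 0 -0.06; -0.124 0.321 -0.1 0 0 -0.129; -0.124 0.321 -0.3 0 0 -0.129; -0.124 0.321 -0.45 0 0 -0.129; -0.124 0.321 -0.58 0 0 -0.129; -0.124 0.321 -0.65 0 0 -0.129; -0.124 0.321 -0.679 0 0 -0.129; -0.124 0.321 -0.679 0 0 -0.129; -0.124 0.321 -0.679 0 0 -0.129")

```text
time_s: 19.82
eef_pos: [0.5803, 0.2987, 0.05]
ee_rot: [179.9, 0.1, 165.2]
wrist_force: [0.8, -0.9, -0.8]
opening: 0.0851
```

```bash
python3 - <<'E'
from h import *
st()
im,t=shot("wrist","w8")
E
```

```text
t 19.82 pos [0.5803 0.2987 0.05  ] rot [1.7992e+02 9.0000e-02 1.6517e+02] F [ 0.8 -0.9 -0.8] tq [ 0.01 -0.02  0.02] op 0.0851 j [27. 30. -9. 51. -0. 42.]
```

View pics/w8.png

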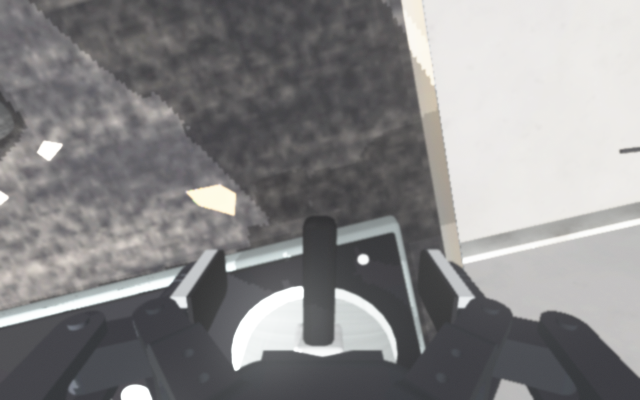

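>>> jog_arm(deltas="0 0 0 0 0 0; 0 0 0 0 0 0; 0 0 0 0 0 0; 0 0 0 0 0 0; 0 0 0 0 0 0; 0 0 0 0 0 0; 0 0 0 0 0 0", gripper=-1, grip_force=40)

```text
time_s: 20.75
eef_pos: [0.5794, 0.2981, 0.0487]
ee_rot: [-180.0, 0.0, 165.2]
wrist_force: [-1.5, -0.9, 2.8]
opening: 0.013
```

```bash
python3 - <<'E'
from h import *
st()
E
```

```text
t 20.75 pos [0.5794 0.2981 0.0487] rot [-1.7999e+02  1.0000e-02  1.6516e+02] F [-1.5 -0.9  2.8] tq [-0.41  0.15 -0.05] op 0.013 j [27. 30. -9. 51. -0. 42.]
```

>>> jog_arm(deltas="0 -0.01 0 0 0 0; 0 -0.03 0 0 0 0; 0 -0.06 0 0 0 0; 0 -0.1 0 0 0 0; 0 -0.14 0 0 0 0; 0 -0.18 0 0 0 0; 0.005 -0.22 0 0 0 0; 0.005 -0.26 0 0 0 0; 0.007 -0.3 0 0 0 0; 0.007 -0.34 0 0 0 0; 0.007 -0.37 0 0 0 0; 0.007 -0.39 0 0 0 0; 0.007 -0.405 0 0 0 0; 0.007 -0.413 0 0 0 0; 0.007 -0.413 0 0 0 0; 0.007 -0.413 0 0 0 0")

```text
time_s: 22.75
eef_pos: [0.5816, 0.1742, 0.0486]
ee_rot: [-180.0, 0.0, 165.2]
wrist_force: [0.7, 1.6, 4.1]
opening: 0.0137
```

```bash
python3 - <<'E'
from h import *
st()
im,t=shot("scene","s9"); cv2.imwrite("pics/s9c.png",cv2.resize(im[120:220,190:350,::-1],None,fx=5,fy=5,interpolation=cv2.INTER_CUBIC))
E
```

```text
t 22.75 pos [0.5816 0.1742 0.0486] rot [-1.7996e+02  2.0000e-02  1.6517e+02] F [0.7 1.6 4.1] tq [ 0.37 -0.13  0.18] op 0.0137 j [ 17.  26. -16.  48.  -0.  32.]
```

View pics/s9c.png

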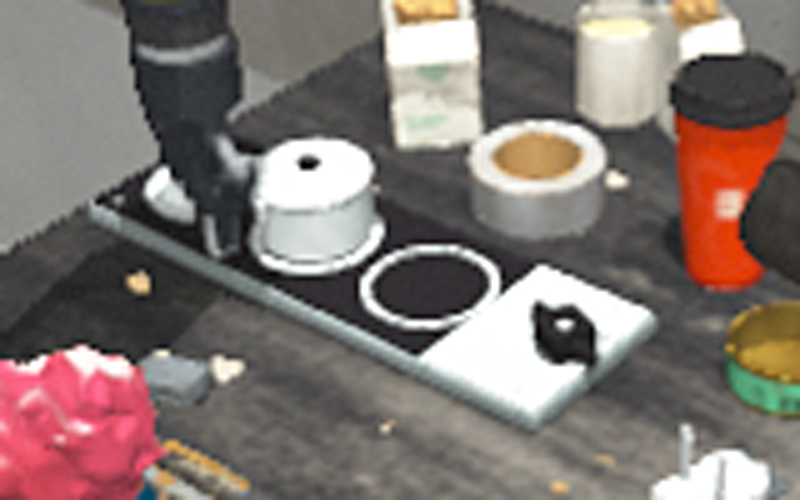

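>>> jog_arm(deltas="0 0 0 0 0 0; 0 0 0 0 0 0; 0 0 0 0 0 0; 0 0 0 0 0 0; 0 0 0.1 0 0 0; 0 0 0.3 0 0 0; 0 -0.1 0.5 0 0 0; 0.1 -0.2 0.7 0 0 0; 0.1 -0.2 0.7 0 0 0; 0.1 -0.2 0.7 0 0 0; 0.1 -0.2 0.7 0 0 0", gripper=1)

```text
time_s: 24.18
eef_pos: [0.6101, 0.1147, 0.2565]
ee_rot: [-179.9, -0.2, 165.2]
wrist_force: [-0.4, -1.1, -0.4]
opening: 0.0853
```

```bash
python3 - <<'E'
from h import *
st()
im,t=shot("wrist","w10")
cv2.imwrite("pics/w10c.png",cv2.resize(im[90:270,250:450,::-1],None,fx=3.3,fy=3.3,interpolation=cv2.INTER_CUBIC))
for n,z in dict(pan=.024,pan_handle=.068,mark_hot=.024,mark_warm=.024).items():
  for d in models.pinpoint("wrist",n)[:3]:
    print(n,round(d['confidence'],2),np.round(d['xy'],1),p2w(d['xy'],z,t)[0].round(4))
E
```

```text
t 24.18 pos [0.6101 0.1147 0.2565] rot [-179.93   -0.18  165.2 ] F [-0.4 -1.1 -0.4] tq [ 0.05 -0.04  0.  ] op 0.0853 j [11. 20.  3. 74.  0. 25.]
mark_hot 0.33 [ 39.2 230.2] [ 0.6053 -0.2443  0.024 ]
mark_warm 0.94 [265.7 220.9] [0.6649 0.0276 0.024 ]
```

View pics/w10.png

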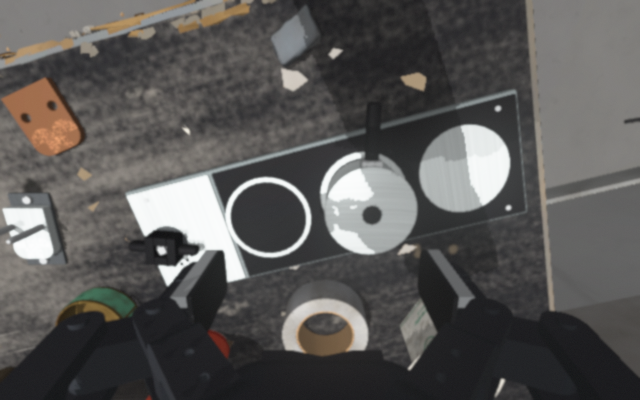

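View pics/w10c.png

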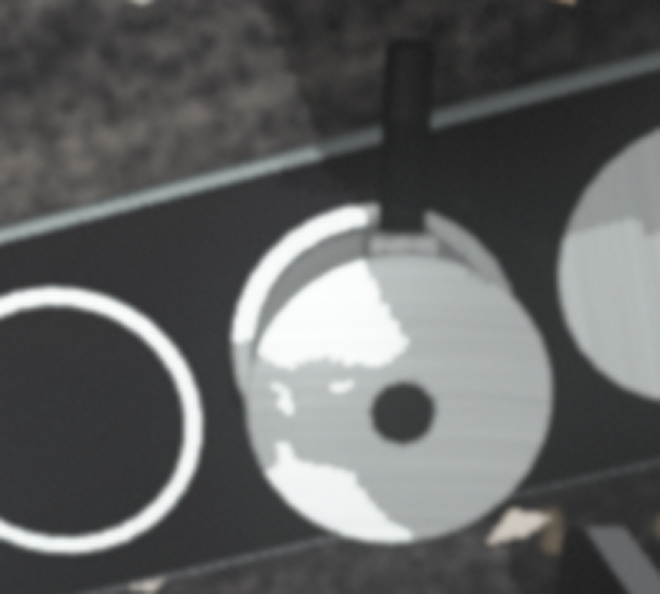

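```bash
python3 - <<'E'
from h import *
im=cv2.imread("pics/w10.png"); g=cv2.cvtColor(im,cv2.COLOR_BGR2GRAY)
t=T("wrist",dict(ee_rot=[-179.93,-.18,165.2],eef_pos=np.array([0.6101,0.1147,0.2565])))
def ext(box,inv=False):
    x0,y0,x1,y1=box; m=(g[y0:y1,x0:x1]>105).astype(np.uint8)
    n,l,s,c=cv2.connectedComponentsWithStats(m); k=1+np.argmax(s[1:,4]); p=np.argwhere(l==k)[:,::-1]+[x0,y0]
    w=(p2w(p,.024,t)[:,:2]*1000).astype(np.float32); h=cv2.convexHull(w); return cv2.minEnclosingCircle(h), cv2.fitEllipse(h)
print('warm',ext((222,172,314,262))); print('rest',ext((413,118,514,218)))
print('knob',p2w((250+403/3.3,90+412/3.3),.092,t))
print('lid',p2w((250+399/3.3,90+400/3.3),.083,t))
E
```

```text
warm (((668.638671875, 18.499576568603516), 67.68095397949219), ((667.8488159179688, 24.57975196838379), (104.46107482910156, 131.60337829589844), 43.37224197387695))
rest (((662.8965454101562, 272.2831726074219), 53.20622253417969), ((662.6668701171875, 272.3009338378906), (104.75311279296875, 105.75922393798828), 156.93826293945312))
knob [[0.66319969 0.15186442 0.092     ]]
lid [[0.66260804 0.15206786 0.083     ]]
```

>>> jog_arm(deltas="0 -0.2 0 0 0 0.08; -0.05 -0.4 0 0 0 0.129; -0.1 -0.6 0 0 0 0.129; -0.13 -0.8 0 0 0 0.129; -0.13 -1 0 0 0 0.129")

```text
time_s: 25.05
eef_pos: [0.5716, -0.1871, 0.2587]
ee_rot: [180.0, -0.0, 180.0]
wrist_force: [1.3, 0.7, 0.6]
opening: 0.0853
```

>>> jog_arm(deltas="0 -0.2 0 0 0 0; 0 -0.32 0 0 0 0; 0 -0.32 0 0 0 0; 0 -0.32 0 0 0 0; 0 -0.32 0 0 0 0")

```text
time_s: 25.68
eef_pos: [0.5726, -0.2802, 0.2586]
ee_rot: [180.0, -0.0, -179.9]
wrist_force: [-0.1, 0.6, -0.2]
opening: 0.0855
```

```bash
python3 - <<'E'
from h import *
st()
im,t=shot("wrist","w11")
for n,z in dict(lift1=0,jig=0,jig_seat=.016).items():
  for d in models.pinpoint("wrist",n)[:5]:
    print(n,round(d['confidence'],2),np.round(d['xy'],1),p2w(d['xy'],z,t)[0].round(4))
for d in models.silhouettes("wrist","lift1")[:5]:
    m=d['mask'].astype(np.uint8); 
    c=np.argwhere(m)[:,::-1]; w=p2w(c,.008,t)[:,:2]; r=cv2.minAreaRect((w*1000).astype(np.float32)); print(round(d['confidence'],2),d['rect'],m.sum(),r)
E
```

```text
t 25.68 pos [ 0.5726 -0.2802  0.2586] rot [ 1.7998e+02 -1.0000e-02 -1.7995e+02] F [-0.1  0.6 -0.2] tq [-0.01  0.02 -0.01] op 0.0855 j [-26.  22.   6.  74.   0. -26.]
lift1 0.92 [277.6  66.9] [ 0.4692 -0.3318  0.    ]
lift1 0.92 [224.  150.1] [ 0.5652 -0.4016  0.    ]
jig 0.65 [332.9 184.4] [ 0.609  -0.2667  0.    ]
jig_seat 0.66 [334.6 186.1] [ 0.6067 -0.2652  0.016 ]
0.79 [376.8, 37.9, 431.1, 115.9] 3577 ((483.8605651855469, -187.56564331054688), (75.0526123046875, 61.724788665771484), 8.095123291015625)
0.77 [196.0, 112.5, 256.5, 186.7] 3112 ((565.674560546875, -399.9263916015625), (62.81962966918945, 77.89936065673828), 78.40216064453125)
0.77 [0.0, 76.2, 17.1, 121.8] 557 ((508.5821838378906, -639.1248168945312), (18.19872283935547, 51.56425094604492), 73.93183135986328)
0.76 [248.5, 21.6, 311.6, 103.0] 3749 ((467.0115966796875, -329.6631164550781), (61.6219482421875, 76.94035339355469), 82.59579467773438)
```

View pics/w11.png

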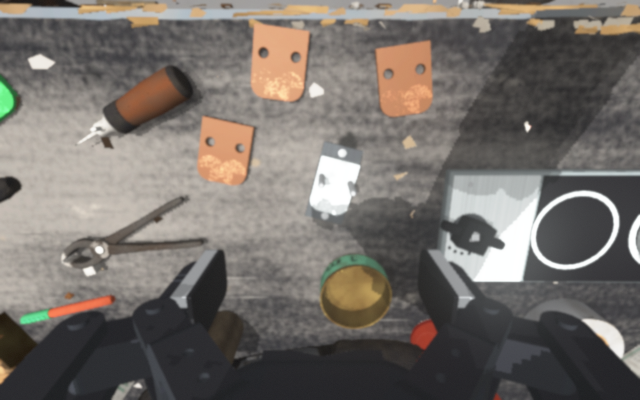

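>>> jog_arm(deltas="0.1 0.04 -0.12 0 0 0; 0.19 0.04 -0.25 0 0 0; 0.19 0.04 -0.25 0 0 0; 0.19 0.04 -0.25 0 0 0; 0.19 0.04 -0.25 0 0 0")

```text
time_s: 26.55
eef_pos: [0.6297, -0.2701, 0.1856]
ee_rot: [-179.9, 0.1, 179.9]
wrist_force: [-0.0, -0.2, 0.1]
opening: 0.0856
```

```bash
python3 - <<'E'
from h import *
st()
im,t=shot("wrist","w12")
cv2.imwrite("pics/w12c.png",cv2.resize(im[80:260,240:440,::-1],None,fx=4,fy=4,interpolation=cv2.INTER_CUBIC)[:600,:800])
for n,z in dict(jig=0,jig_seat=.016).items():
  for d in models.pinpoint("wrist",n)[:5]:
    print(n,round(d['confidence'],2),np.round(d['xy'],1),p2w(d['xy'],z,t)[0].round(4))
E
```

```text
t 26.55 pos [ 0.6297 -0.2701  0.1856] rot [-1.7994e+02  1.3000e-01  1.7993e+02] F [-0.  -0.2  0.1] tq [-0.04 -0.02  0.05] op 0.0856 j [-23.  28.   6.  68.  -0. -23.]
jig 0.64 [326.8 147.3] [ 0.6078 -0.2661  0.    ]
jig_seat 0.71 [512.  214.6] [ 0.6742 -0.078   0.016 ]
jig_seat 0.65 [354.3 275.2] [ 0.7441 -0.2361  0.016 ]
jig_seat 0.57 [329.2 151.5] [ 0.6093 -0.264   0.016 ]
```

View pics/w12c.png

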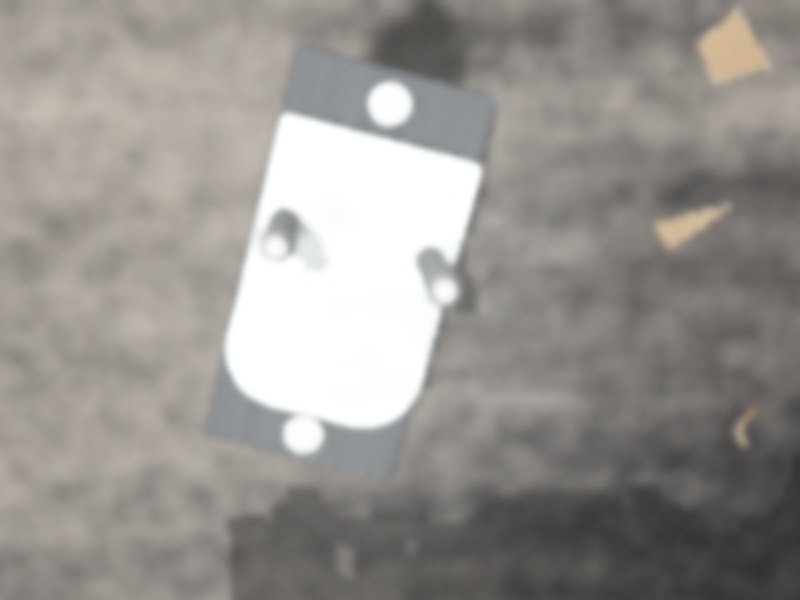

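```bash
python3 - <<'E'
from h import *
t=T("wrist")
b=p2w([(337.5,106),(315.75,188.5)],.008,t); p=p2w([(309.25,141),(351.5,152.75)],.061,t); q=p2w([(240+292/4,80+215/4),(240+430/4,80+256/4)],.016,t)
print(b,b.mean(0),np.linalg.norm(b[1]-b[0]),np.degrees(np.arctan2(*(b[1]-b[0])[1::-1])))
for p in (p,q):
    d=p[1]-p[0]; yaw=np.arctan2(d[1],d[0])-np.pi/2; print(p,np.linalg.norm(d),np.degrees(yaw)); m=p.mean(0)[:2]; print('jig',m+.010*np.array([np.cos(yaw),np.sin(yaw)]))
E
```

```text
[[ 0.56709593 -0.25614252  0.008     ]
 [ 0.64838833 -0.27728261  0.008     ]] [ 0.60774213 -0.26671257  0.008     ] 0.0839961771432548 -14.576899795992912
[[ 0.59270465 -0.2812397   0.061     ]
 [ 0.60239058 -0.24655424  0.061     ]] 0.0360124744297153 -15.602416411353142
jig [ 0.60717913 -0.26658657]
[[ 0.59212825 -0.27936144  0.016     ]
 [ 0.60185661 -0.24650118  0.016     ]] 0.034270072115401416 -16.49150920911411
jig [ 0.60658105 -0.26577004]
```

>>> jog_arm(deltas="-0.15 0.1 0 0 0 0.071; -0.3 0.2 0 0 0 0.071; -0.42 0.28 -0.1 0 0 0.071; -0.42 0.28 -0.15 0 0 0.071; -0.42 0.28 -0.15 0 0 0.071; -0.42 0.28 -0.15 0 0 0.071")

```text
time_s: 27.45
eef_pos: [0.5053, -0.1866, 0.1398]
ee_rot: [-179.9, 0.1, -171.9]
wrist_force: [0.2, -0.5, 0.3]
opening: 0.0854
```

```bash
cat >> h.py <<'E'
def lift(near,t,im,z=.008,name="lift1",cam="wrist"):
    """hole midpoint, yaw from dark holes in the lift mask nearest 'near'"""
    best=None
    for d in models.silhouettes(cam,name):
        m=d['mask']; 
        if m.sum()<300: continue
        c=np.argwhere(m)[:,::-1]; w=p2w(c,z,t)[:,:2]
        r=cv2.minAreaRect((w*1000).astype(np.float32)); e=np.hypot(*(np.array(r[0])/1000-near))
        if best is None or e<best[0]: best=(e,d,r,m)
    if best is None: print('none'); return
    e,d,r,m=best; print('conf',round(d['confidence'],2),'rect',np.round(r[0],1),np.round(r[1],1),round(r[2],1))
    m=cv2.morphologyEx(m.astype(np.uint8),cv2.MORPH_CLOSE,np.ones((25,25),np.uint8))
    m=cv2.erode(m,np.ones((7,7),np.uint8))
    R_=im[:,:,0].astype(float); thr=np.median(R_[m>0])*0.62
    k=((R_<thr)&(m>0)).astype(np.uint8); n,l,s,c=cv2.connectedComponentsWithStats(k)
    idx=1+np.argsort(-s[1:,4])[:2]; print('holes px',c[idx].round(1).tolist(),s[idx,4])
    p=p2w(c[idx],z,t)[:,:2]; p=p[np.argsort(p[:,1])]; v=p[1]-p[0]; yaw=np.arctan2(v[1],v[0])-np.pi/2
    print('mid',p.mean(0).round(4),'dist',np.linalg.norm(v).round(4),'yaw',np.degrees(yaw).round(2))
E
python3 - <<'E'
from h import *
st()
im,t=shot("wrist","w13")
lift([.484,-.1876],t,im)
E
```

```text
t 27.45 pos [ 0.5053 -0.1866  0.1398] rot [-1.7992e+02  1.3000e-01 -1.7193e+02] F [ 0.2 -0.5  0.3] tq [-0.06 -0.02  0.  ] op 0.0854 j [-20.  14. -20.  56.  -0. -28.]
conf 0.59 rect [ 483.6 -186.8] [77.4 60.4] 8.1
holes px [[302.0, 146.3], [344.7, 143.7]] [44 22]
mid [ 0.4731 -0.1909] dist 0.0361 yaw 11.55
```

View pics/w13.png

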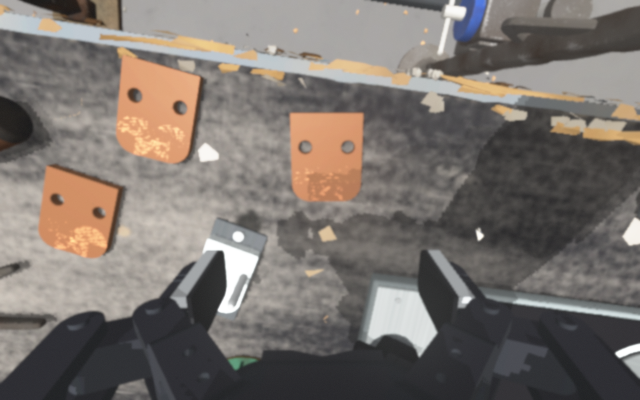

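```bash
python3 - <<'E'
from h import *
t=T("wrist"); p=p2w([(305.5,147),(348,147)],.008,t); print(p,p.mean(0),np.linalg.norm(p[0]-p[1]),np.degrees(np.arctan2(*(p[1]-p[0])[1::-1]))-90)
im=cv2.imread("pics/w13.png"); cv2.imwrite("pics/w13c.png",cv2.resize(im[105:210,280:375],None,fx=5,fy=5,interpolation=cv2.INTER_CUBIC))
for x in (305,348): print(im[140:156,x,2])
E
```

```text
[[ 0.47659588 -0.20542753  0.008     ]
 [ 0.47156347 -0.16997317  0.008     ]] [ 0.47407967 -0.18770035  0.008     ] 0.03580972544534935 8.078632909386286
[170 133 125 135 145 150 155 158 158 157 150 139 134 153 188 212]
[171 142 130 133 138 142 146 148 149 150 150 147 142 160 187 206]
```

View pics/w13c.png

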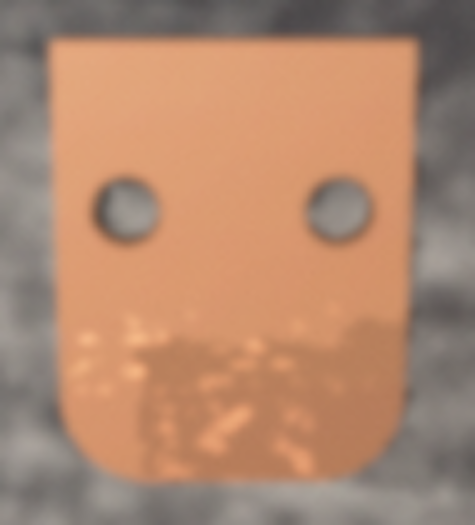

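>>> jog_arm(deltas="-0.05 -0.004 -0.15 0 0 0; -0.105 -0.004 -0.3 0 0 0; -0.105 -0.004 -0.4 0 0 0; -0.105 -0.004 -0.44 0 0 0; -0.105 -0.004 -0.45 0 0 0; -0.105 -0.004 -0.45 0 0 0; -0.105 -0.004 -0.45 0 0 0", gripper=0.65)

```text
time_s: 28.42
eef_pos: [0.4731, -0.1872, 0.0047]
ee_rot: [-179.9, 0.1, -171.9]
wrist_force: [0.3, 0.8, -0.3]
opening: 0.0707
```

```bash
sed -i "s/R_=im.*/hsv=cv2.cvtColor(im,cv2.COLOR_RGB2HSV)[:,:,1].astype(float); thr=np.median(hsv[m>0])*0.55; R_=hsv/; " h.py; sed -i "s/ R_=hsv.*/ R_=hsv/" h.py; python3 - <<'E'
from h import *
st()
im,t=shot("wrist","w14")
E
```

```text
t 28.43 pos [ 0.4731 -0.1872  0.0047] rot [-1.7994e+02  1.0000e-01 -1.7190e+02] F [ 0.3  0.8 -0.3] tq [-0.03  0.02 -0.02] op 0.0707 j [-22.  20. -32.  37.   0. -30.]
```

View pics/w14.png

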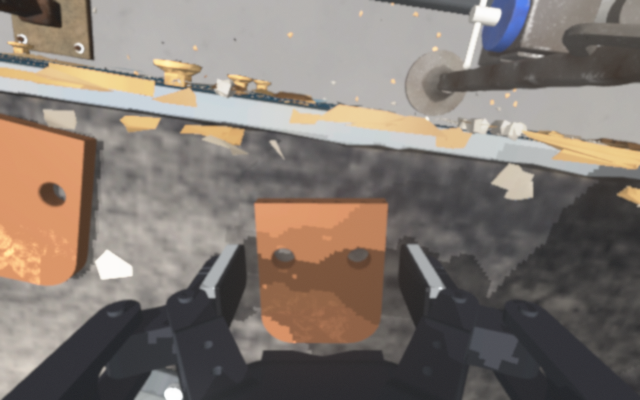

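>>> jog_arm(deltas="0 0 -0.01 0 0 0; 0 0 -0.02 0 0 0; 0 0 -0.02 0 0 0")

```text
time_s: 28.85
eef_pos: [0.4717, -0.1867, -0.0027]
ee_rot: [180.0, -0.0, -171.9]
wrist_force: [-0.5, -0.4, 0.0]
opening: 0.0705
```

>>> jog_arm(deltas="0 0 -0.006 0 0 0; 0 0 -0.01 0 0 0; 0 0 -0.01 0 0 0")

```text
time_s: 29.22
eef_pos: [0.4718, -0.1868, -0.0055]
ee_rot: [180.0, -0.0, -171.9]
wrist_force: [-0.3, 0.5, 0.5]
opening: 0.0703
```

>>> jog_arm(deltas="0 0 -0.004 0 0 0; 0 0 -0.007 0 0 0; 0 0 -0.007 0 0 0")

```text
time_s: 29.6
eef_pos: [0.4719, -0.1868, -0.0076]
ee_rot: [180.0, -0.0, -171.9]
wrist_force: [0.1, 0.4, 0.4]
opening: 0.0703
```

>>> jog_arm(deltas="0.007 -0.003 0 0 0 0; 0.007 -0.003 0 0 0 0; 0.007 -0.003 0 0 0 0; 0.007 -0.003 0 0 0 0; 0.007 -0.003 0 0 0 0; 0.007 -0.003 0 0 0 0", gripper=-1, grip_force=30)

```text
time_s: 30.35
eef_pos: [0.4753, -0.1884, -0.0049]
ee_rot: [-179.9, 0.1, -171.9]
wrist_force: [-6.9, 0.7, 25.3]
opening: 0.0594
```

```bash
python3 - <<'E'
from h import *
st()
im,t=shot("wrist","w15")
E
```

```text
t 30.35 pos [ 0.4753 -0.1884 -0.0049] rot [-1.7991e+02  1.4000e-01 -1.7190e+02] F [-6.9  0.7 25.3] tq [0.59 1.4  0.23] op 0.0594 j [-22.  21. -33.  36.  -0. -30.]
```

View pics/w15.png

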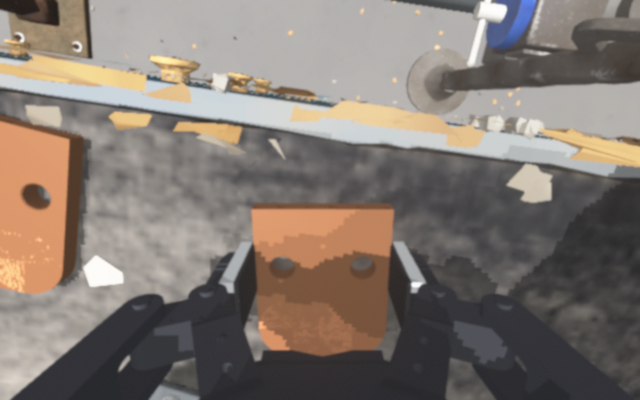

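```bash
python3 - <<'E'
from h import *
t=T("wrist"); s=bot.sense(); p=p2w([(282,266),(362,265)],.008,t); 
Rt=R.from_euler('xyz',s['ee_rot'],degrees=True).as_matrix()
print(p, ((p-s['eef_pos'])@Rt).round(4))
im=cv2.imread("pics/w15.png"); cv2.imwrite("pics/w15c.png",cv2.resize(im[195:365,240:405],None,fx=4,fy=3.5,interpolation=cv2.INTER_CUBIC))
E
```

```text
[[ 0.47754372 -0.20691423  0.008     ]
 [ 0.47199946 -0.17166054  0.008     ]] [[ 0.0004 -0.0187 -0.0128]
 [ 0.0009  0.017  -0.0129]]
```

>>> jog_arm(deltas="0 0 0.02 0 0 0; 0 0 0.1 0 0 0; 0 0 0.2 0 0 0; 0 0 0.4 0 0 0; 0 0 0.4 0 0 0; 0 0 0.4 0 0 0")

```text
time_s: 31.15
eef_pos: [0.4739, -0.1876, 0.1122]
ee_rot: [180.0, -0.0, -171.9]
wrist_force: [-0.9, 0.1, -0.7]
opening: 0.0587
```

```bash
python3 - <<'E'
from h import *
st()
im,t=shot("wrist","w16")
cv2.imwrite("pics/w16c.png",cv2.resize(im[195:365,240:405,::-1],None,fx=4,fy=3.5,interpolation=cv2.INTER_CUBIC))
E
```

```text
t 31.15 pos [ 0.4739 -0.1876  0.1122] rot [ 180.     -0.   -171.91] F [-0.9  0.1 -0.7] tq [-0.    0.01 -0.03] op 0.0587 j [-22.  13. -26.  51.   0. -30.]
```

View pics/w16c.png

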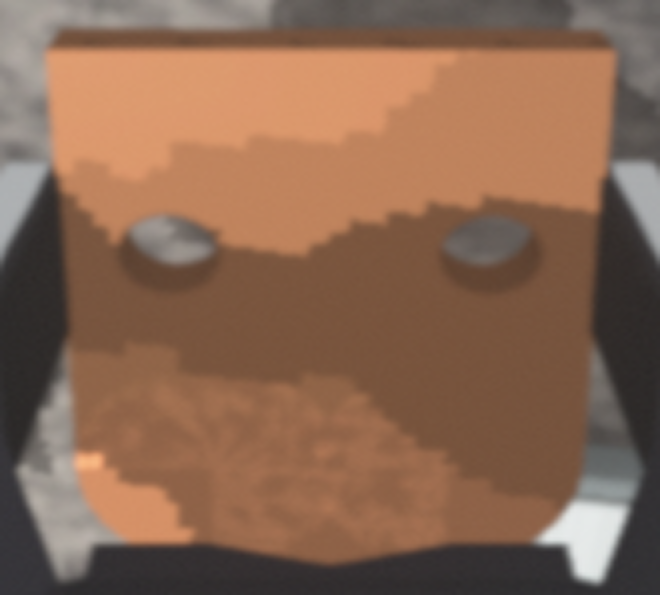

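>>> jog_arm(deltas="0.1 -0.06 0 0 0 -0.08; 0.2 -0.13 0 0 0 -0.16; 0.3 -0.2 0 0 0 -0.2016; 0.4127 -0.2547 0 0 0 -0.2016; 0.4127 -0.2547 -0.08 0 0 -0.2016; 0.4127 -0.2547 -0.157 0 0 -0.2016; 0.4127 -0.2547 -0.157 0 0 -0.2016; 0.4127 -0.2547 -0.157 0 0 -0.2016; 0.4127 -0.2547 -0.157 0 0 -0.2016")

```text
time_s: 32.33
eef_pos: [0.5984, -0.2644, 0.0663]
ee_rot: [-180.0, 0.1, 165.0]
wrist_force: [-1.0, 0.7, 0.1]
opening: 0.0589
```

```bash
python3 - <<'E'
from h import *
st()
im,t=shot("wrist","w17")
E
```

```text
t 32.33 pos [ 0.5984 -0.2644  0.0663] rot [-1.7999e+02  8.0000e-02  1.6499e+02] F [-1.   0.7  0.1] tq [-0.    0.03  0.01] op 0.0589 j [-24.  30.  -8.  53.  -0.  -9.]
```

View pics/w17.png

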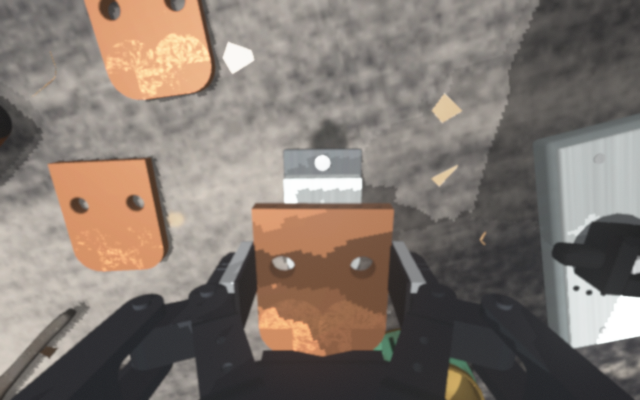

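>>> jog_arm(deltas="0 0 -0.01 0 0 0; 0 0 -0.02 0 0 0; 0 0 -0.03 0 0 0; 0 0 -0.04 0 0 0; 0 0 -0.04 0 0 0")

```text
time_s: 33.0
eef_pos: [0.5976, -0.264, 0.053]
ee_rot: [180.0, -0.0, 165.0]
wrist_force: [-0.7, -0.8, -0.9]
opening: 0.0589
```

```bash
python3 - <<'E'
from h import *
st()
im,t=shot("wrist")
cv2.imwrite("pics/w18c.png",cv2.resize(im[195:365,240:405,::-1],None,fx=4,fy=3.5,interpolation=cv2.INTER_CUBIC))
E
```

```text
t 33.0 pos [ 0.5976 -0.264   0.053 ] rot [ 1.8000e+02 -4.0000e-02  1.6499e+02] F [-0.7 -0.8 -0.9] tq [-0.02  0.02  0.03] op 0.0589 j [-24.  30.  -9.  51.  -0.  -9.]
```

View pics/w18c.png

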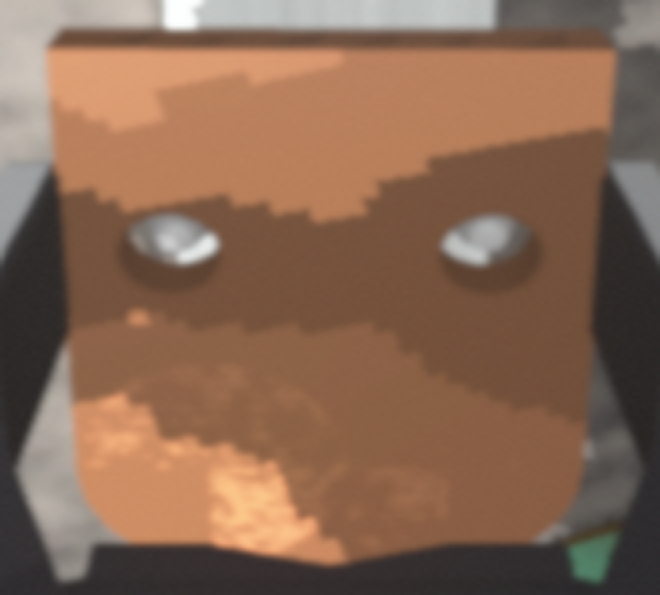

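>>> jog_arm(deltas="0 0 -0.015 0 0 0; 0 0 -0.03 0 0 0; 0 0 -0.05 0 0 0; 0 0 -0.07 0 0 0; 0 0 -0.09 0 0 0; 0 0 -0.11 0 0 0; 0 0 -0.125 0 0 0; 0 0 -0.125 0 0 0")

```text
time_s: 34.05
eef_pos: [0.5976, -0.264, 0.0154]
ee_rot: [180.0, -0.0, 165.0]
wrist_force: [-0.2, 0.0, -0.7]
opening: 0.0588
```

```bash
python3 - <<'E'
from h import *
st()
E
```

```text
t 34.05 pos [ 0.5976 -0.264   0.0154] rot [ 1.7999e+02 -4.0000e-02  1.6499e+02] F [-0.2  0.  -0.7] tq [0.05 0.03 0.02] op 0.0588 j [-24.  32. -11.  47.  -0.  -9.]
```

>>> jog_arm(deltas="0 0 -0.006 0 0 0; 0 0 -0.012 0 0 0; 0 0 -0.014 0 0 0; 0 0 -0.014 0 0 0")

```text
time_s: 34.55
eef_pos: [0.5979, -0.2641, 0.0117]
ee_rot: [180.0, 0.0, 165.0]
wrist_force: [0.1, -0.5, -0.5]
opening: 0.059
```

```bash
python3 - <<'E'
from h import *
st()
E
```

```text
t 34.55 pos [ 0.5979 -0.2641  0.0117] rot [180.     0.   164.99] F [ 0.1 -0.5 -0.5] tq [ 0.02  0.   -0.01] op 0.059 j [-24.  33. -11.  47.   0.  -9.]
```

>>> jog_arm(deltas="0 0 0 0 0 0; 0 0 0 0 0 0; 0 0 0 0 0 0; 0 0 0.1 0 0 0; 0 0 0.25 0 0 0; 0 0 0.42 0 0 0; 0 0 0.43 0 0 0; -0.1 -0.06 0.43 0 0 0.03; -0.2 -0.12 0.43 0 0 0.066; -0.3 -0.18 0.43 0 0 0.066; -0.366 -0.213 0.43 0 0 0.066; -0.366 -0.213 0.43 0 0 0.066; -0.366 -0.213 0.43 0 0 0.066; -0.366 -0.213 0.43 0 0 0.066", gripper=0.65)

```text
time_s: 36.3
eef_pos: [0.489, -0.3276, 0.1406]
ee_rot: [180.0, 0.0, 172.6]
wrist_force: [0.6, -0.1, 0.2]
opening: 0.0703
```

```bash
python3 - <<'E'
from h import *
st()
im,t=shot("wrist","w19")
lift([.467,-.33],t,im)
E
```

```text
t 36.3 pos [ 0.489  -0.3276  0.1406] rot [1.7999e+02 2.0000e-02 1.7261e+02] F [ 0.6 -0.1  0.2] tq [-0.02 -0.03 -0.02] op 0.0703 j [-34.  20. -13.  58.   0. -26.]
conf 0.68 rect [ 466.4 -329.6] [61.1 74.9] 82.6
holes px [[338.2, 145.6], [295.9, 145.9]] [95 88]
mid [ 0.4567 -0.3283] dist 0.0357 yaw -7.08
```

View pics/w19.png

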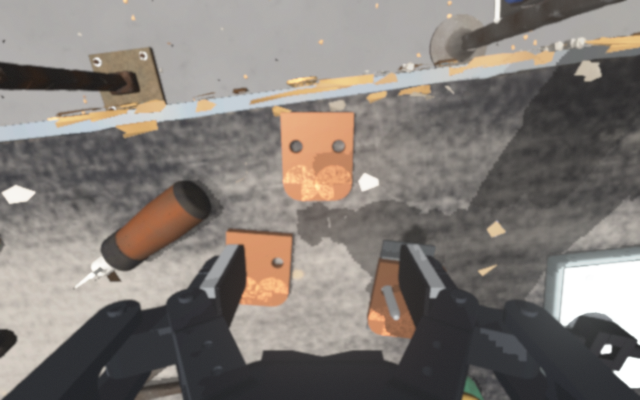

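>>> jog_arm(deltas="-0.05 -0.002 -0.15 0 0 0; -0.108 -0.002 -0.3 0 0 0; -0.108 -0.002 -0.42 0 0 0; -0.108 -0.002 -0.47 0 0 0; -0.108 -0.002 -0.481 0 0 0; -0.108 -0.002 -0.481 0 0 0; -0.108 -0.002 -0.481 0 0 0")

```text
time_s: 37.28
eef_pos: [0.4569, -0.3293, -0.0022]
ee_rot: [-179.9, 0.1, 172.6]
wrist_force: [0.0, 0.0, 0.2]
opening: 0.0703
```

```bash
python3 - <<'E'
from h import *
st()
E
```

```text
t 37.27 pos [ 0.4569 -0.3293 -0.0022] rot [-1.7994e+02  1.2000e-01  1.7257e+02] F [0.  0.  0.2] tq [-0.03  0.05 -0.01] op 0.0703 j [-36.  25. -25.  39.   0. -28.]
```

>>> jog_arm(deltas="0 0 0 0 0 0; 0 0 0 0 0 0; 0 0 0 0 0 0; 0 0 0 0 0 0; 0 0 0 0 0 0; 0 0 0 0 0 0", gripper=-1, grip_force=30)

```text
time_s: 38.02
eef_pos: [0.4566, -0.3292, -0.0023]
ee_rot: [-179.9, 0.1, 172.6]
wrist_force: [-1.1, 0.6, 5.6]
opening: 0.059
```

```bash
python3 - <<'E'
from h import *
st()
E
```

```text
t 38.02 pos [ 0.4566 -0.3292 -0.0023] rot [-1.7995e+02  1.1000e-01  1.7256e+02] F [-1.1  0.6  5.6] tq [0.23 0.12 0.05] op 0.059 j [-36.  25. -25.  39.   0. -28.]
```

>>> jog_arm(deltas="0 0 0.03 0 0 0; 0 0 0.12 0 0 0; 0 0 0.28 0 0 0; 0 0 0.39 0 0 0; 0.1 0.05 0.39 0 0 -0.03; 0.2 0.1 0.39 0 0 -0.066; 0.3 0.15 0.39 0 0 -0.066; 0.4 0.19 0.39 0 0 -0.066; 0.47 0.217 0.36 0 0 -0.066; 0.47 0.217 0.28 0 0 -0.066; 0.47 0.217 0.24 0 0 -0.066; 0.47 0.217 0.24 0 0 -0.066; 0.47 0.217 0.24 0 0 -0.066; 0.47 0.217 0.24 0 0 -0.066")

```text
time_s: 39.78
eef_pos: [0.5971, -0.264, 0.0694]
ee_rot: [-180.0, 0.1, 165.0]
wrist_force: [0.0, -0.1, -1.2]
opening: 0.059
```

```bash
python3 - <<'E'
from h import *
st()
im,t=shot("wrist","w20")
cv2.imwrite("pics/w20c.png",cv2.resize(im[195:365,240:405,::-1],None,fx=4,fy=3.5,interpolation=cv2.INTER_CUBIC))
E
```

```text
t 39.77 pos [ 0.5971 -0.264   0.0694] rot [-1.7998e+02  9.0000e-02  1.6497e+02] F [ 0.  -0.1 -1.2] tq [-0.03 -0.05  0.02] op 0.059 j [-24.  29.  -8.  53.  -0.  -9.]
```

View pics/w20c.png

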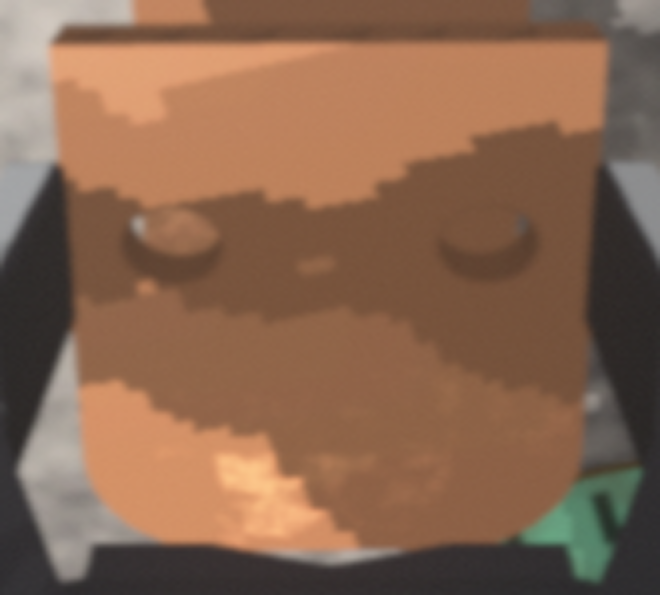

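```bash
python3 - <<'E'
from h import *
t=T("wrist"); s=bot.sense(); p=p2w([(283,265.0),(362.25,265)],s['eef_pos'][2]+.0103,t); 
Rt=R.from_euler('xyz',s['ee_rot'],degrees=True).as_matrix()
print(((p-s['eef_pos'])@Rt).round(4))
s0=dict(ee_rot=s['ee_rot'],eef_pos=np.array([.5984,-.2644,.1122])); t=T("wrist",s0); p=p2w([(282.5,267),(362.8,267)],.1122+.0129,t); print(((p-s0['eef_pos'])@Rt).round(4))
E
```

```text
[[-0.0008 -0.0185 -0.0103]
 [-0.0008  0.0176 -0.0103]]
[[-0.0004 -0.0184 -0.0129]
 [-0.0004  0.0175 -0.0129]]
```

>>> jog_arm(deltas="0.002 0 -0.02 0 0 0; 0.002 0 -0.04 0 0 0; 0.002 0 -0.055 0 0 0; 0.002 0 -0.055 0 0 0")

```text
time_s: 40.33
eef_pos: [0.5968, -0.2633, 0.0511]
ee_rot: [180.0, -0.1, 165.0]
wrist_force: [0.1, -0.2, -0.6]
opening: 0.059
```

```bash
python3 - <<'E'
from h import *
st()
im,t=shot("wrist","w21")
cv2.imwrite("pics/w21c.png",cv2.resize(im[195:365,240:405,::-1],None,fx=4,fy=3.5,interpolation=cv2.INTER_CUBIC))
E
```

```text
t 40.33 pos [ 0.5968 -0.2633  0.0511] rot [ 1.7999e+02 -7.0000e-02  1.6499e+02] F [ 0.1 -0.2 -0.6] tq [0.03 0.04 0.02] op 0.059 j [-24.  30.  -9.  51.   0.  -9.]
```

View pics/w21c.png

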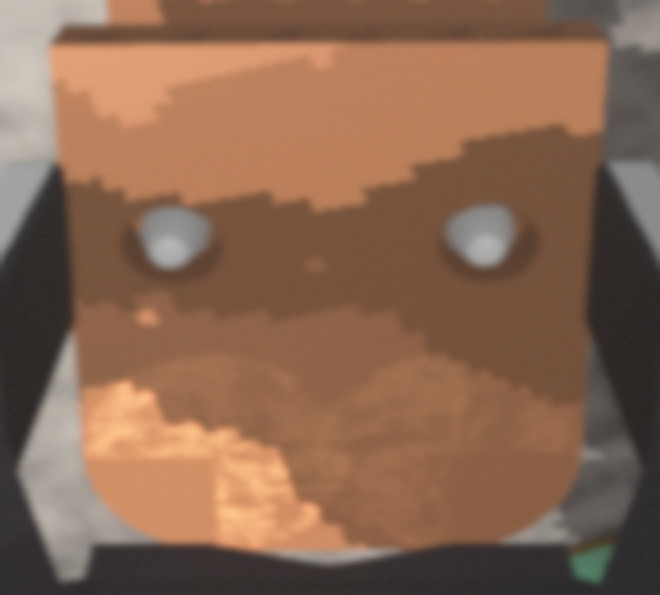

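>>> jog_arm(deltas="0.002 0 -0.02 0 0 0; 0.002 0 -0.04 0 0 0; 0.002 0 -0.06 0 0 0; 0.002 0 -0.08 0 0 0; 0.002 0 -0.09 0 0 0; 0.002 0 -0.096 0 0 0; 0.002 0 -0.096 0 0 0")

```text
time_s: 41.25
eef_pos: [0.5979, -0.2635, 0.0231]
ee_rot: [180.0, -0.0, 165.0]
wrist_force: [0.8, 0.5, -0.0]
opening: 0.0588
```

```bash
python3 - <<'E'
from h import *
st()
E
```

```text
t 41.25 pos [ 0.5979 -0.2635  0.0231] rot [180.    -0.   164.99] F [ 0.8  0.5 -0. ] tq [0.01 0.03 0.03] op 0.0588 j [-24.  32. -10.  48.   0.  -9.]
```

>>> jog_arm(deltas="0 0 0 0 0 0; 0 0 0 0 0 0; 0 0 0 0 0 0; 0 0 0.1 0 0 0; 0 0 0.25 0 0 0; 0 0 0.39 0 0 0; -0.01 -0.15 0.39 0 0 0.03; -0.02 -0.3 0.39 0 0 0.03; -0.033 -0.448 0.39 0 0 0.03; -0.033 -0.448 0.39 0 0 0.03; -0.033 -0.448 0.39 0 0 0.03; -0.033 -0.448 0.39 0 0 0.03", gripper=0.65)

```text
time_s: 42.75
eef_pos: [0.5882, -0.3967, 0.1401]
ee_rot: [180.0, -0.0, 168.5]
wrist_force: [-0.1, 0.3, 0.8]
opening: 0.0705
```

```bash
python3 - <<'E'
from h import *
st()
im,t=shot("wrist","w22")
lift([.565,-.40],t,im)
E
```

```text
t 42.75 pos [ 0.5882 -0.3967  0.1401] rot [ 1.7998e+02 -2.0000e-02  1.6849e+02] F [-0.1  0.3  0.8] tq [-0.04  0.03 -0.  ] op 0.0705 j [-34.  32.   7.  65.   0. -23.]
conf 0.88 rect [ 566.4 -399.6] [61.5 77.5] 77.1
holes px [[293.2, 147.2], [335.3, 147.9]] [101 100]
mid [ 0.5569 -0.3977] dist 0.0356 yaw -12.47
```

View pics/w22.png

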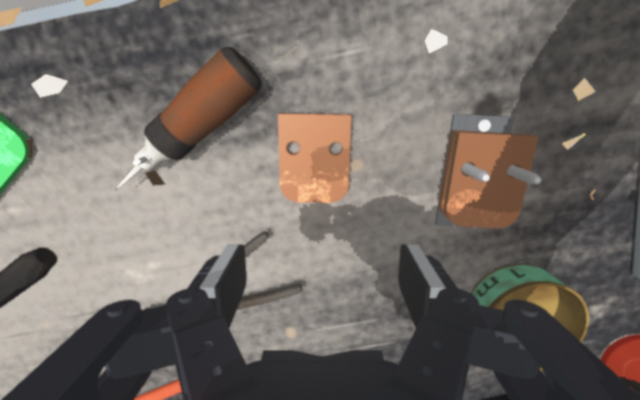

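>>> jog_arm(deltas="-0.05 -0.003 -0.15 0 0 -0.009; -0.104 -0.003 -0.3 0 0 -0.009; -0.104 -0.003 -0.42 0 0 -0.009; -0.104 -0.003 -0.47 0 0 -0.009; -0.104 -0.003 -0.479 0 0 -0.009; -0.104 -0.003 -0.479 0 0 -0.009; -0.104 -0.003 -0.479 0 0 -0.009")

```text
time_s: 43.72
eef_pos: [0.558, -0.3996, -0.0019]
ee_rot: [-179.9, 0.1, 167.4]
wrist_force: [0.1, 0.3, 0.0]
opening: 0.0703
```

>>> jog_arm(deltas="0 0 0 0 0 0; 0 0 0 0 0 0; 0 0 0 0 0 0; 0 0 0 0 0 0; 0 0 0 0 0 0; 0 0 0 0 0 0", gripper=-1, grip_force=30)

```text
time_s: 44.48
eef_pos: [0.5577, -0.3994, -0.002]
ee_rot: [-180.0, 0.1, 167.4]
wrist_force: [-0.8, 1.5, 6.3]
opening: 0.0588
```

```bash
python3 - <<'E'
from h import *
st()
E
```

```text
t 44.48 pos [ 0.5577 -0.3994 -0.002 ] rot [-1.7996e+02  1.3000e-01  1.6740e+02] F [-0.8  1.5  6.3] tq [0.19 0.1  0.06] op 0.0588 j [-36.  36.  -6.  47.   0. -23.]
```

>>> jog_arm(deltas="0 0 0.03 0 0 0; 0 0 0.12 0 0 0; 0 0 0.28 0 0 0; 0 0 0.39 0 0 0; 0.04 0.1 0.39 0 0 -0.021; 0.08 0.22 0.39 0 0 -0.021; 0.12 0.35 0.39 0 0 -0.021; 0.133 0.452 0.39 0 0 -0.021; 0.133 0.452 0.33 0 0 -0.021; 0.133 0.452 0.27 0 0 -0.021; 0.133 0.452 0.24 0 0 -0.021; 0.133 0.452 0.24 0 0 -0.021; 0.133 0.452 0.24 0 0 -0.021; 0.133 0.452 0.24 0 0 -0.021")

```text
time_s: 46.22
eef_pos: [0.5971, -0.2638, 0.0691]
ee_rot: [-180.0, 0.1, 165.0]
wrist_force: [0.6, 0.4, -0.8]
opening: 0.0588
```

```bash
python3 - <<'E'
from h import *
st()
im,t=shot("wrist","w23")
cv2.imwrite("pics/w23c.png",cv2.resize(im[195:365,240:405,::-1],None,fx=4,fy=3.5,interpolation=cv2.INTER_CUBIC))
E
```

```text
t 46.23 pos [ 0.5971 -0.2638  0.0691] rot [-1.7999e+02  7.0000e-02  1.6497e+02] F [ 0.6  0.4 -0.8] tq [-0.01  0.04  0.04] op 0.0588 j [-24.  29.  -8.  53.  -0.  -9.]
```

View pics/w23c.png

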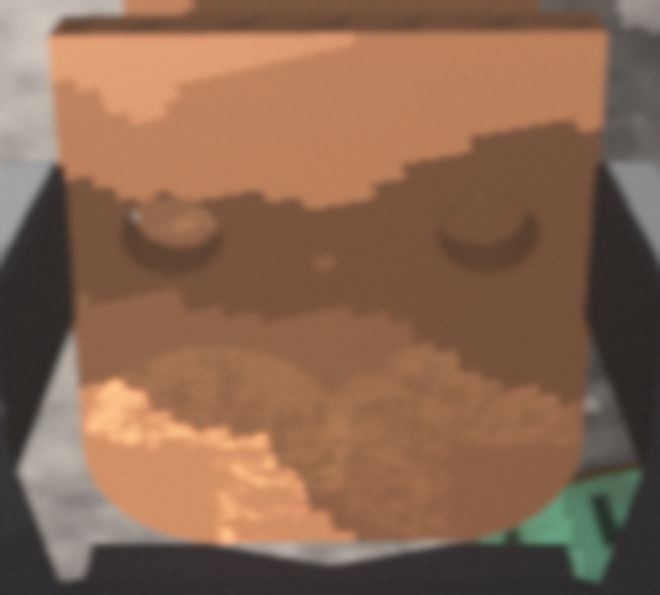

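>>> jog_arm(deltas="0.005 -0.001 -0.02 0 0 0; 0.005 -0.001 -0.04 0 0 0; 0.005 -0.001 -0.055 0 0 0; 0.005 -0.001 -0.055 0 0 0; 0.005 -0.001 -0.055 0 0 0")

```text
time_s: 46.9
eef_pos: [0.5982, -0.2635, 0.0519]
ee_rot: [-180.0, -0.0, 165.0]
wrist_force: [-0.1, 0.3, -0.6]
opening: 0.0591
```

```bash
python3 - <<'E'
from h import *
st()
im,t=shot("wrist","w24")
cv2.imwrite("pics/w24c.png",cv2.resize(im[195:365,240:405,::-1],None,fx=4,fy=3.5,interpolation=cv2.INTER_CUBIC))
E
```

```text
t 46.9 pos [ 0.5982 -0.2635  0.0519] rot [-180.     -0.    164.99] F [-0.1  0.3 -0.6] tq [ 0.01  0.01 -0.01] op 0.0591 j [-24.  30.  -9.  51.  -0.  -9.]
```

View pics/w24c.png

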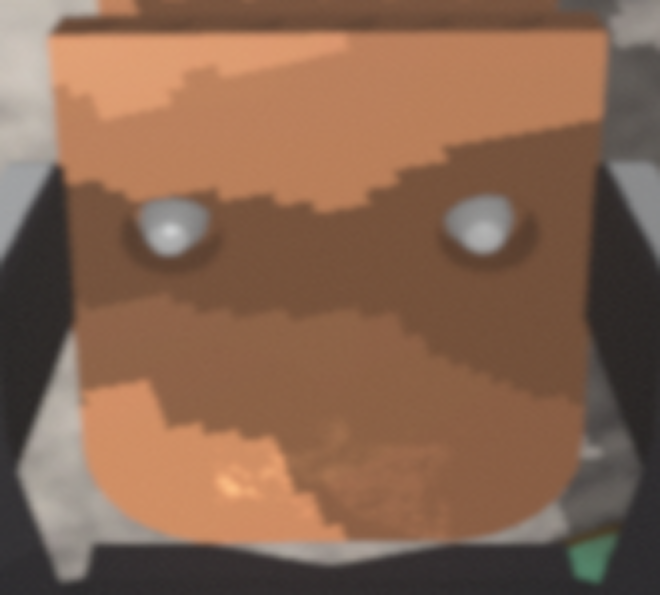

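>>> jog_arm(deltas="0 0 -0.02 0 0 0; 0 0 -0.04 0 0 0; 0 0 -0.06 0 0 0; 0 0 -0.07 0 0 0; 0 0 -0.07 0 0 0")

```text
time_s: 47.58
eef_pos: [0.598, -0.2635, 0.0306]
ee_rot: [180.0, -0.0, 165.0]
wrist_force: [-0.2, -0.2, -1.4]
opening: 0.0584
```

>>> jog_arm(deltas="0 0 0 0 0 0; 0 0 0 0 0 0; 0 0 0 0 0 0; 0 0 0.1 0 0 0; 0 0 0.25 0 0 0; 0 0 0.4 0 0 0; 0.1 0 0.55 0 0 0; 0.1 0 0.6 0 0 0; 0.1 0 0.6 0 0 0; 0.1 0 0.6 0 0 0", gripper=0.65)

```text
time_s: 48.82
eef_pos: [0.6266, -0.2631, 0.2089]
ee_rot: [180.0, -0.2, 165.0]
wrist_force: [0.3, -0.3, -0.2]
opening: 0.0707
```

```bash
python3 - <<'E'
from h import *
st()
im,t=shot("wrist","w25")
for n,z in dict(lift1=0.032,handle=.036,pan=.024,pan_handle=.068).items():
  for d in models.pinpoint("wrist",n)[:4]:
    print(n,round(d['confidence'],2),np.round(d['xy'],1),p2w(d['xy'],z,t)[0].round(4))
im,t=shot("scene"); cv2.imwrite("pics/s25c.png",cv2.resize(im[120:310,180:470,::-1],None,fx=2.75,fy=2.75,interpolation=cv2.INTER_CUBIC))
im,t=shot("side"); cv2.imwrite("pics/d25c.png",cv2.resize(im[140:310,240:440,::-1],None,fx=3.5,fy=3.5,interpolation=cv2.INTER_CUBIC))
E
```

```text
t 48.83 pos [ 0.6266 -0.2631  0.2089] rot [179.98  -0.19 164.97] F [ 0.3 -0.3 -0.2] tq [0.01 0.02 0.01] op 0.0707 j [-23.  27.   8.  71.  -0.  -8.]
lift1 0.75 [312.6 150.8] [ 0.6041 -0.2672  0.032 ]
handle 0.91 [497.5 165.1] [ 0.6643 -0.0954  0.036 ]
```

View pics/w25.png

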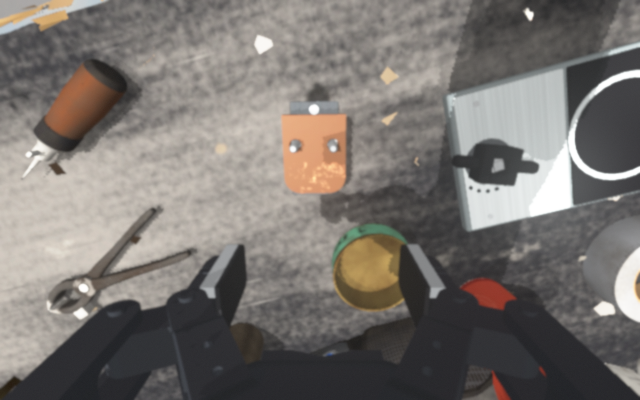

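View pics/s25c.png

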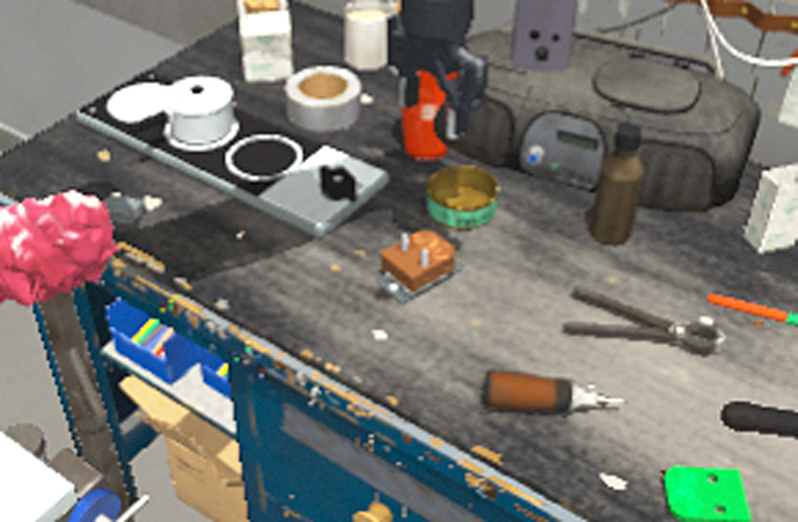

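View pics/d25c.png

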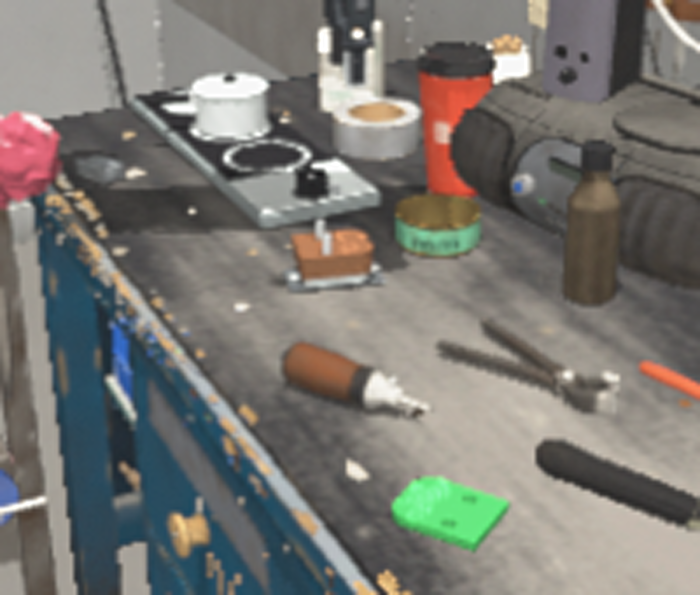

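>>> jog_arm(deltas="0 0.05 0 0 0 -0.09; 0 0.1 0 0 0 -0.18; 0.05 0.2 0 0 0 -0.27; 0.1 0.3 0 0 0 -0.36; 0.119 0.4 0 0 0 -0.45; 0.119 0.5 -0.05 0 0 -0.54; 0.119 0.552 -0.1 0 0 -0.63; 0.119 0.552 -0.2 0 0 -0.72; 0.119 0.552 -0.28 0 0 -0.8; 0.119 0.552 -0.3 0 0 -0.838; 0.119 0.552 -0.3 0 0 -0.838; 0.119 0.552 -0.3 0 0 -0.838; 0.119 0.552 -0.3 0 0 -0.838")

```text
time_s: 50.8
eef_pos: [0.6643, -0.098, 0.1216]
ee_rot: [179.9, -0.0, 69.0]
wrist_force: [0.9, -0.1, 0.3]
opening: 0.0704
```

```bash
python3 - <<'E'
from h import *
st()
im,t=shot("wrist","w26")
E
```

```text
t 50.8 pos [ 0.6643 -0.098   0.1216] rot [ 1.7993e+02 -1.0000e-02  6.9000e+01] F [ 0.9 -0.1  0.3] tq [-0.02 -0.06 -0.02] op 0.0704 j [ -8.  29.  -1.  60.  -0. 103.]
```

View pics/w26.png

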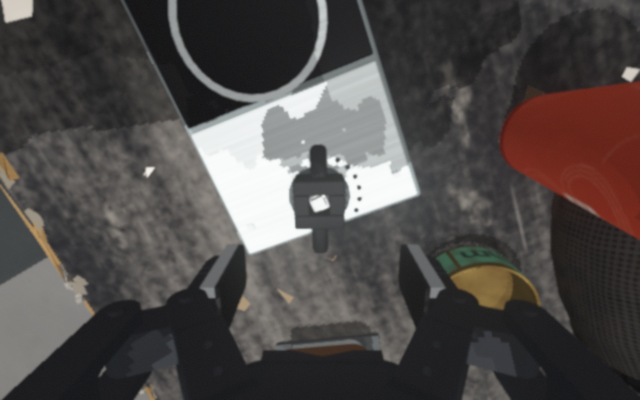

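>>> jog_arm(deltas="0 0 -0.1 0 0 0; 0 0 -0.2 0 0 0; 0 0 -0.27 0 0 0; 0 0 -0.3 0 0 0; 0 0 -0.303 0 0 0; 0 0 -0.303 0 0 0; 0 0 -0.303 0 0 0")

```text
time_s: 51.72
eef_pos: [0.6647, -0.0981, 0.0311]
ee_rot: [179.9, -0.0, 69.0]
wrist_force: [-0.4, 0.2, 0.3]
opening: 0.0703
```

>>> jog_arm(deltas="0 0 0 0 0 0; 0 0 0 0 0 0; 0 0 0 0 0 0; 0 0 0 0 0 0; 0 0 0 0 0 0; 0 0 0 0 0 0", gripper=-1, grip_force=50)

```text
time_s: 52.48
eef_pos: [0.6624, -0.0973, 0.0304]
ee_rot: [-179.9, -0.0, 69.0]
wrist_force: [-6.2, 2.7, 6.1]
opening: 0.0351
```

```bash
python3 - <<'E'
from h import *
st()
E
```

```text
t 52.48 pos [ 0.6624 -0.0973  0.0304] rot [-1.7986e+02 -1.0000e-02  6.8980e+01] F [-6.2  2.7  6.1] tq [0.41 1.24 0.07] op 0.0351 j [ -8.  33.  -7.  50.   0. 103.]
```

>>> jog_arm(deltas="-0.006 0.002 0 0 0 0.05; -0.006 0.002 0 0 0 0.13; -0.006 0.002 0 0 0 0.21; -0.006 0.002 0 0 0 0.29; -0.006 0.002 0 0 0 0.37; -0.006 0.002 0 0 0 0.45; -0.006 0.002 0 0 0 0.53; -0.006 0.002 0 0 0 0.61; -0.006 0.002 0 0 0 0.69; -0.006 0.002 0 0 0 0.77; -0.006 0.002 0 0 0 0.83; -0.006 0.002 0 0 0 0.85; -0.006 0.002 0 0 0 0.85")

```text
time_s: 54.1
eef_pos: [0.6613, -0.0978, 0.0305]
ee_rot: [-179.9, -0.0, 166.3]
wrist_force: [-4.4, -2.0, 5.1]
opening: 0.0349
```

```bash
python3 - <<'E'
from h import *
st()
E
```

```text
t 54.1 pos [ 0.6613 -0.0978  0.0305] rot [-1.7993e+02 -5.0000e-02  1.6634e+02] F [-4.4 -2.   5.1] tq [-0.34  0.9   0.03] op 0.0349 j [-8. 33. -7. 50. -0.  5.]
```

>>> jog_arm(deltas="0 0 0 0 0 0.03; 0 0 0 0 0 0.06; 0 0 0 0 0 0.08; 0 0 0 0 0 0.08")

```text
time_s: 54.6
eef_pos: [0.6612, -0.0979, 0.0305]
ee_rot: [-179.9, -0.1, 175.5]
wrist_force: [-4.1, -1.3, 6.2]
opening: 0.0347
```

```bash
python3 - <<'E'
from h import *
st()
E
```

```text
t 54.6 pos [ 0.6612 -0.0979  0.0305] rot [-1.7993e+02 -7.0000e-02  1.7550e+02] F [-4.1 -1.3  6.2] tq [-0.42  0.87 -0.05] op 0.0347 j [-8. 33. -7. 50. -0. -4.]
```

>>> jog_arm(deltas="0 0 0 0 0 0.03; 0 0 0 0 0 0.05; 0 0 0 0 0 0.05; 0 0 0 0 0 0.05")

```text
time_s: 55.1
eef_pos: [0.6613, -0.098, 0.0305]
ee_rot: [-179.9, -0.1, -178.8]
wrist_force: [-3.8, -1.4, 5.2]
opening: 0.0348
```

```bash
python3 - <<'E'
from h import *
st()
E
```

```text
t 55.1 pos [ 0.6613 -0.098   0.0305] rot [-1.7993e+02 -7.0000e-02 -1.7879e+02] F [-3.8 -1.4  5.2] tq [-0.4   0.83 -0.01] op 0.0348 j [ -8.  33.  -7.  50.  -0. -10.]
```

>>> jog_arm(deltas="0 0 0 0 0 0.03; 0 0 0 0 0 0.06; 0 0 0 0 0 0.08; 0 0 0 0 0 0.08")

```text
time_s: 55.6
eef_pos: [0.6613, -0.0981, 0.0305]
ee_rot: [-179.9, -0.1, -169.6]
wrist_force: [-4.1, -1.9, 6.4]
opening: 0.035
```

```bash
python3 - <<'E'
from h import *
st()
E
```

```text
t 55.6 pos [ 0.6613 -0.0981  0.0305] rot [-1.7993e+02 -8.0000e-02 -1.6961e+02] F [-4.1 -1.9  6.4] tq [-0.46  0.82  0.01] op 0.035 j [ -8.  33.  -7.  50.  -0. -19.]
```

>>> jog_arm(deltas="0 0 0 0 0 0.03; 0 0 0 0 0 0.05; 0 0 0 0 0 0.05; 0 0 0 0 0 0.05")

```text
time_s: 56.1
eef_pos: [0.6613, -0.0982, 0.0305]
ee_rot: [-179.9, -0.1, -163.9]
wrist_force: [-3.8, -2.7, 5.3]
opening: 0.035
```

```bash
python3 - <<'E'
from h import *
st()
E
```

```text
t 56.1 pos [ 0.6613 -0.0982  0.0305] rot [-1.7993e+02 -9.0000e-02 -1.6391e+02] F [-3.8 -2.7  5.3] tq [-0.55  0.84 -0.03] op 0.035 j [ -8.  33.  -7.  50.  -0. -24.]
```

```bash
python3 - <<'E'
from h import *
im,t=shot("wrist"); cv2.imwrite("pics/w27.png",im[:,:,::-1])
im,t=shot("scene"); cv2.imwrite("pics/s27c.png",cv2.resize(im[140:220,240:360,::-1],None,fx=6,fy=6,interpolation=cv2.INTER_CUBIC))
E
```

```text
(no output)
```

View pics/w27.png

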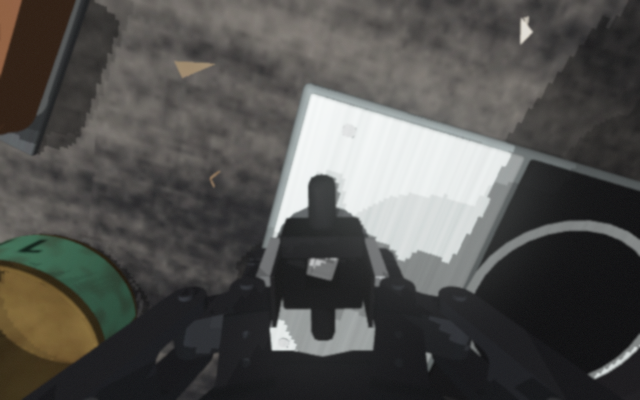

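View pics/s27c.png

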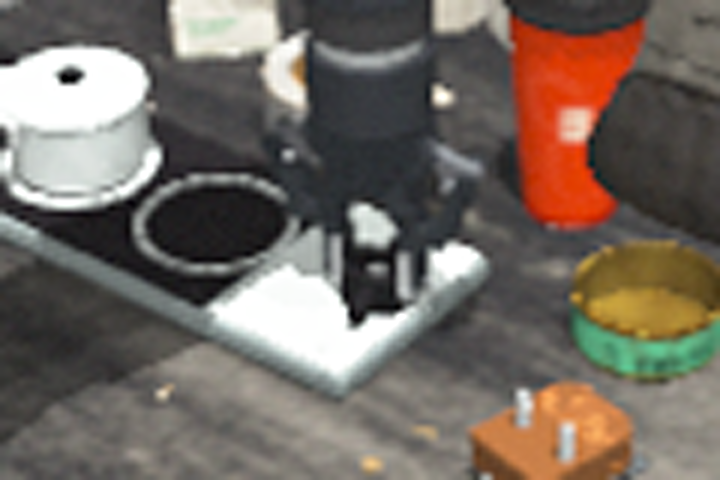

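```bash
python3 - <<'E'
import cv2
a=cv2.imread("pics/w27.png")[205:320,260:385]; cv2.imwrite("pics/w27c.png",cv2.resize(a,None,fx=6,fy=5,interpolation=cv2.INTER_CUBIC))
E
```

```text
(no output)
```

View pics/w27c.png

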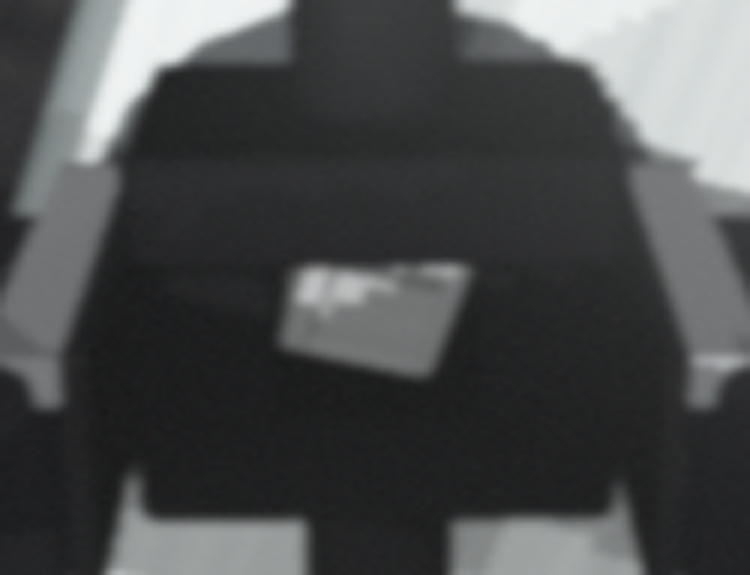

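>>> jog_arm(deltas="0 0 0 0 0 0.03; 0 0 0 0 0 0.05; 0 0 0 0 0 0.05; 0 0 0 0 0 0.05")

```text
time_s: 56.7
eef_pos: [0.6613, -0.0983, 0.0305]
ee_rot: [-179.9, -0.1, -158.2]
wrist_force: [-4.5, -2.4, 4.6]
opening: 0.0349
```

```bash
python3 - <<'E'
from h import *
st()
im,t=shot("wrist"); cv2.imwrite("pics/w28c.png",cv2.resize(im[205:320,260:385,::-1],None,fx=6,fy=5,interpolation=cv2.INTER_CUBIC))
E
```

```text
t 56.7 pos [ 0.6613 -0.0983  0.0305] rot [-1.7993e+02 -9.0000e-02 -1.5820e+02] F [-4.5 -2.4  4.6] tq [-0.53  0.78 -0.29] op 0.0349 j [ -8.  33.  -7.  50.  -0. -30.]
```

View pics/w28c.png

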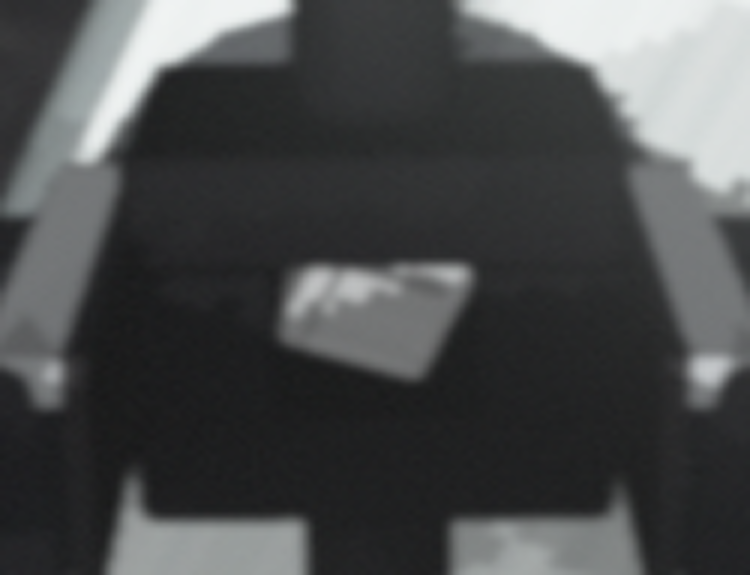

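>>> jog_arm(deltas="0 0 0 0 0 0.02; 0 0 0 0 0 0.04; 0 0 0 0 0 0.04")

```text
time_s: 57.12
eef_pos: [0.6613, -0.0983, 0.0305]
ee_rot: [-179.9, -0.1, -153.6]
wrist_force: [-4.1, -2.7, 4.8]
opening: 0.035
```

```bash
python3 - <<'E'
from h import *
st()
E
```

```text
t 57.12 pos [ 0.6613 -0.0983  0.0305] rot [-1.7994e+02 -1.1000e-01 -1.5360e+02] F [-4.1 -2.7  4.8] tq [-0.54  0.81 -0.21] op 0.035 j [ -8.  33.  -7.  50.  -0. -35.]
```

>>> jog_arm(deltas="0 0 0 0 0 0; 0 0 0 0 0 0; 0 0 0 0 0 0; 0 0 0 0 0 0; 0 0 0.06 0 0 0; 0 0 0.15 0 0 0; 0 0 0.3 0 0 0; -0.05 0.2 0.5 0 0 0; -0.1 0.4 0.7 0 0 -0.08; -0.16 0.6 0.75 0 0 -0.16; -0.16 0.75 0.75 0 0 -0.23; -0.16 0.75 0.75 0 0 -0.23; -0.16 0.75 0.75 0 0 -0.23; -0.16 0.75 0.75 0 0 -0.23", gripper=0.8)

```text
time_s: 58.88
eef_pos: [0.6141, 0.1271, 0.2555]
ee_rot: [-180.0, 0.0, -179.9]
wrist_force: [-0.8, 0.2, -0.5]
opening: 0.0767
```

```bash
python3 - <<'E'
from h import *
st()
im,t=shot("wrist","w29")
for n,z in dict(pan=.024,pan_handle=.068,handle=.036,mark_warm=.024).items():
  for d in models.pinpoint("wrist",n)[:3]:
    print(n,round(d['confidence'],2),np.round(d['xy'],1),p2w(d['xy'],z,t)[0].round(4))
E
```

```text
t 58.88 pos [0.6141 0.1271 0.2555] rot [-1.7998e+02  3.0000e-02 -1.7990e+02] F [-0.8  0.2 -0.5] tq [-0.06 -0.05 -0.01] op 0.0767 j [12. 21.  4. 73. -0. 12.]
pan 0.74 [344.2 202.7] [0.6661 0.1534 0.024 ]
pan_handle 0.65 [370.1 140.1] [0.5847 0.1748 0.068 ]
handle 0.62 [131.4 201.2] [ 0.6606 -0.0951  0.036 ]
mark_warm 0.96 [243.5 201.2] [0.6644 0.0318 0.024 ]
```

View pics/w29.png

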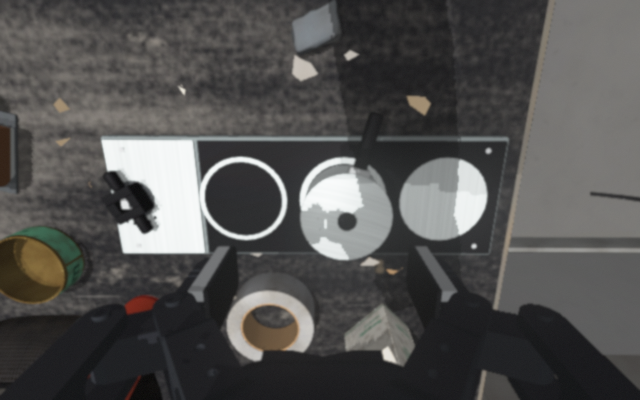

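>>> jog_arm(deltas="0.1 -0.2 -0.1 0 0 0; 0.2 -0.4 -0.2 0 0 0; 0.22 -0.6 -0.3 0 0 0; 0.22 -0.75 -0.4 0 0 0; 0.22 -0.75 -0.4 0 0 0; 0.22 -0.75 -0.4 0 0 0; 0.22 -0.75 -0.4 0 0 0")

```text
time_s: 60.0
eef_pos: [0.6808, -0.0962, 0.1362]
ee_rot: [180.0, 0.1, -179.8]
wrist_force: [0.8, 0.2, 0.8]
opening: 0.077
```

```bash
python3 - <<'E'
from h import *
st()
im,t=shot("wrist","w30"); 
cv2.imwrite("pics/w30c.png",cv2.resize(im[90:220,260:400,::-1],None,fx=5,fy=4.5,interpolation=cv2.INTER_CUBIC))
E
```

```text
t 60.0 pos [ 0.6808 -0.0962  0.1362] rot [ 1.7998e+02  9.0000e-02 -1.7983e+02] F [0.8 0.2 0.8] tq [ 0.03  0.   -0.02] op 0.077 j [-8. 30.  3. 63.  0. -8.]
```

View pics/w30.png

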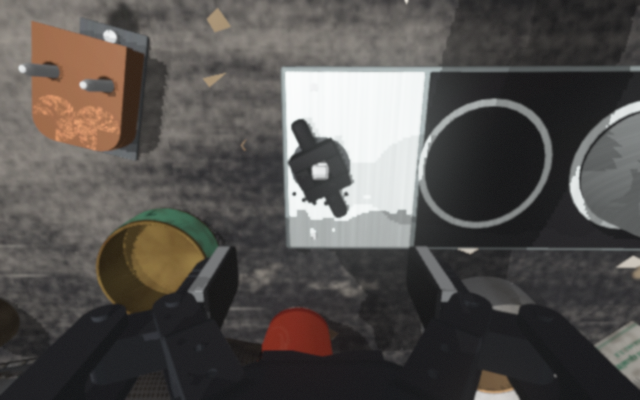

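View pics/w30c.png

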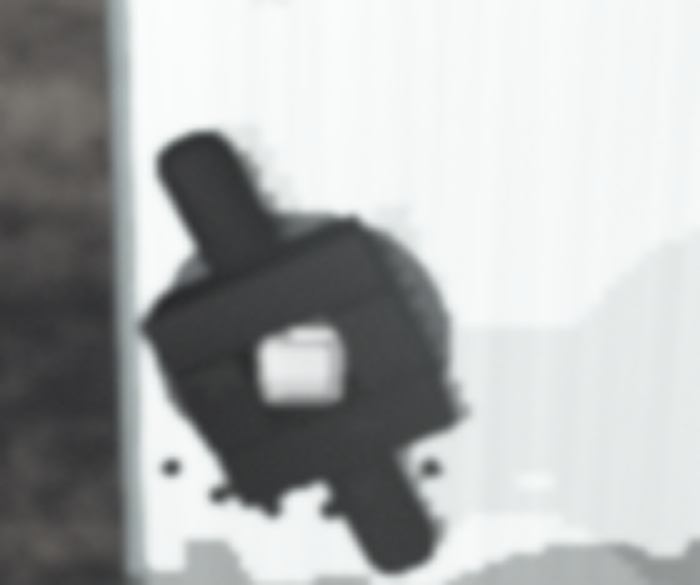

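```bash
python3 - <<'E'
from h import *
im,t=shot("scene"); a=cv2.resize(im[150:215,265:345,::-1],None,fx=7,fy=7,interpolation=cv2.INTER_CUBIC)
im2,t2=shot("side"); b=cv2.resize(im2[175:215,295:355,::-1],None,fx=9.3,fy=9.3,interpolation=cv2.INTER_CUBIC)
cv2.imwrite("pics/s30.png",a);cv2.imwrite("pics/d30.png",b)
# predicted hub outline at home for handle at shaft
c=np.array([.6615,-.0978]); 
for yaw in (24,):
  for z in (.024,.048):
    y=np.radians(yaw); M=np.array([[np.cos(y),-np.sin(y)],[np.sin(y),np.cos(y)]])
    P=np.c_[(np.array([[18,18],[18,-18],[-18,-18],[-18,18],[41,0],[-41,0]])/1000)@M.T+c,np.full(6,z)]
    print(z,((w2p(P,t)-[265,150])*7).round(0).tolist(),((w2p(P,t2)-[295,175])*9.3).round(0).tolist())
E
```

```text
0.024 [[236.0, 250.0], [303.0, 258.0], [287.0, 300.0], [219.0, 291.0], [280.0, 229.0], [242.0, 323.0]] [[305.0, 158.0], [367.0, 178.0], [314.0, 204.0], [251.0, 183.0], [370.0, 152.0], [246.0, 210.0]]
0.048 [[235.0, 213.0], [302.0, 221.0], [286.0, 263.0], [218.0, 254.0], [279.0, 192.0], [241.0, 285.0]] [[304.0, 108.0], [367.0, 127.0], [312.0, 152.0], [249.0, 132.0], [369.0, 102.0], [245.0, 158.0]]
```

View pics/s30.png

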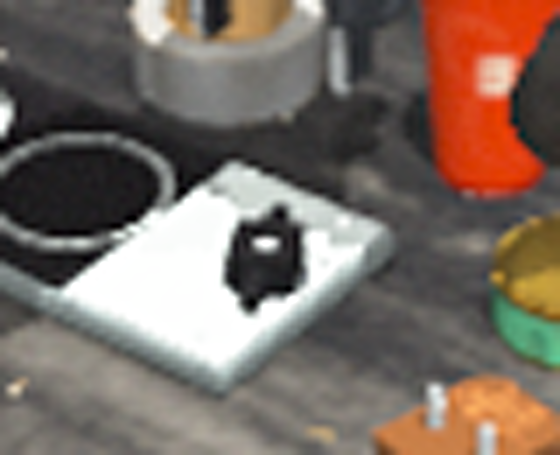

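View pics/d30.png

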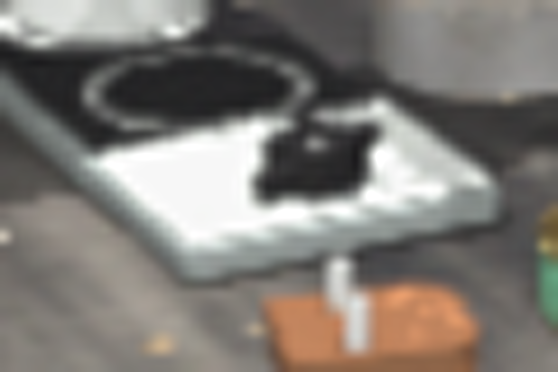

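```bash
python3 - <<'E'
import cv2
a=cv2.imread("pics/w26.png")[135:260,265:375]; cv2.imwrite("pics/w26c.png",cv2.resize(a,None,fx=5,fy=4.5,interpolation=cv2.INTER_CUBIC))
a=cv2.imread("pics/w30.png")[140:200,285:355]; cv2.imwrite("pics/w30d.png",cv2.resize(a,None,fx=10,fy=10,interpolation=cv2.INTER_CUBIC))
E
```

```text
(no output)
```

View pics/w26c.png

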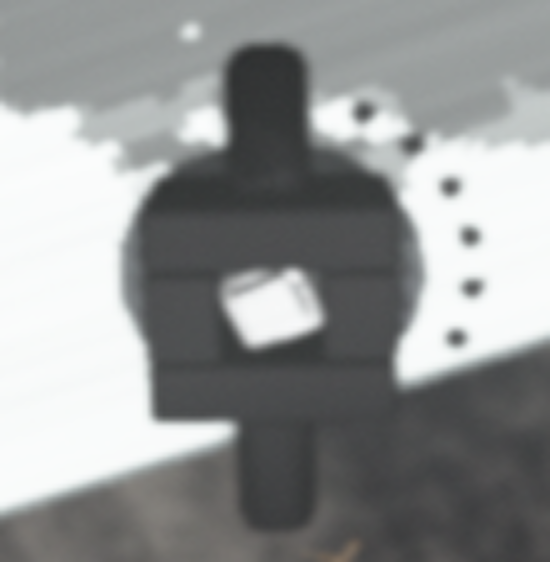

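View pics/w30d.png

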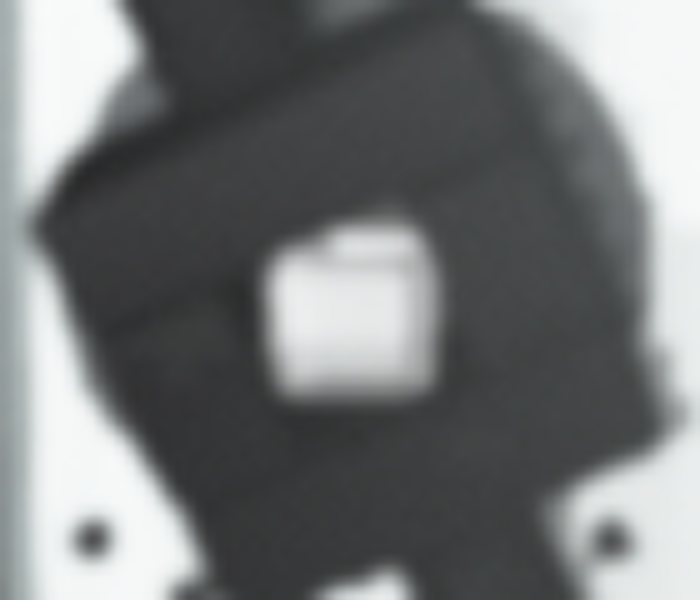

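```bash
python3 - <<'E'
import cv2,numpy as np
def e(f,x,y,r=11):
    a=cv2.cvtColor(cv2.imread(f),cv2.COLOR_BGR2GRAY)[y-r:y+r,x-r:x+r].astype(float)
    a=np.clip((a-120)/(255-120),0,1)**3*255
    return cv2.resize(a.astype(np.uint8),(390,390),interpolation=cv2.INTER_CUBIC)
cv2.imwrite("pics/cmp.png",np.hstack([e("pics/w5.png",335,149),e("pics/w30.png",320,171)]))
E
```

```text
(no output)
```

View pics/cmp.png

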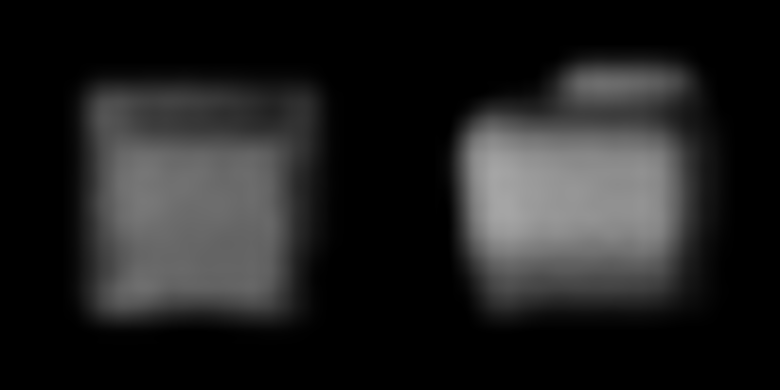

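>>> jog_arm(deltas="0 0.1 0.15 0 0 0; -0.1 0.25 0.2 0 0 -0.05; -0.2 0.45 0.2 0 0 -0.1; -0.333 0.65 0.2 0 0 -0.131; -0.333 0.8 0.2 0 0 -0.131; -0.333 0.901 0.2 0 0 -0.131; -0.333 0.901 0.1 0 0 -0.131; -0.333 0.901 0 0 0 -0.131; -0.333 0.901 0 0 0 -0.131; -0.333 0.901 0 0 0 -0.131")

```text
time_s: 61.4
eef_pos: [0.5807, 0.1736, 0.1365]
ee_rot: [179.9, 0.1, 165.1]
wrist_force: [0.3, 0.6, -0.4]
opening: 0.0769
```

```bash
python3 - <<'E'
from h import *
st()
im,t=shot("wrist","w31")
print(p2w((347,221),.092,T("wrist",dict(ee_rot=[-179.98,.03,-179.9],eef_pos=np.array([.6141,.1271,.2555])))))
E
```

```text
t 61.4 pos [0.5807 0.1736 0.1365] rot [1.7995e+02 8.0000e-02 1.6514e+02] F [ 0.3  0.6 -0.4] tq [-0.03  0.06  0.02] op 0.0769 j [ 17.  21. -10.  58.   0.  32.]
[[0.66281701 0.15170481 0.092     ]]
```

View pics/w31.png

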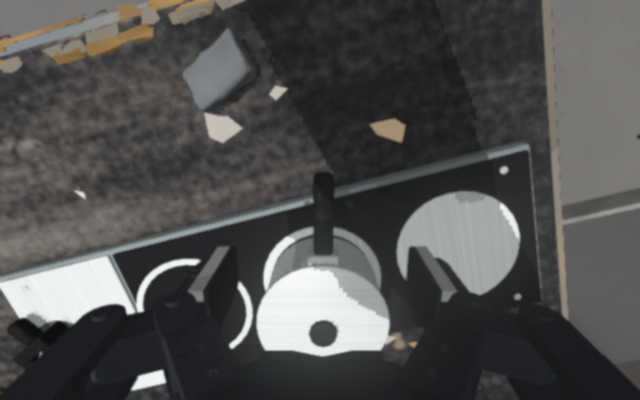

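>>> jog_arm(deltas="0.001 0 -0.1 0 0 0; 0.001 0 -0.2 0 0 0; 0.001 0 -0.27 0 0 0; 0.001 0 -0.292 0 0 0; 0.001 0 -0.292 0 0 0; 0.001 0 -0.292 0 0 0")

```text
time_s: 62.2
eef_pos: [0.5816, 0.1733, 0.0489]
ee_rot: [179.9, 0.1, 165.1]
wrist_force: [1.0, -0.5, -0.2]
opening: 0.077
```

>>> jog_arm(deltas="0 0 0 0 0 0; 0 0 0 0 0 0; 0 0 0 0 0 0; 0 0 0 0 0 0; 0 0 0 0 0 0; 0 0 0 0 0 0; 0 0 0 0 0 0", gripper=-1, grip_force=40)

```text
time_s: 63.08
eef_pos: [0.5806, 0.1732, 0.0476]
ee_rot: [180.0, 0.0, 165.1]
wrist_force: [0.2, 2.0, 3.0]
opening: 0.0131
```

```bash
python3 - <<'E'
from h import *
st()
E
```

```text
t 63.08 pos [0.5806 0.1732 0.0476] rot [1.7997e+02 1.0000e-02 1.6511e+02] F [0.2 2.  3. ] tq [0.3  0.11 0.08] op 0.0131 j [ 17.  26. -16.  48.   0.  31.]
```

>>> jog_arm(deltas="0 -0.01 0 0 0 0; 0 -0.03 0 0 0 0; 0 -0.06 0 0 0 0; 0 -0.1 0 0 0 0; 0 -0.14 0 0 0 0; 0 -0.18 0 0 0 0; 0 -0.22 0 0 0 0; 0 -0.26 0 0 0 0; 0 -0.3 0 0 0 0; 0 -0.34 0 0 0 0; -0.002 -0.37 0 0 0 0; -0.002 -0.388 0 0 0 0; -0.002 -0.398 0 0 0 0; -0.002 -0.398 0 0 0 0; -0.002 -0.398 0 0 0 0; -0.002 -0.398 0 0 0 0")

```text
time_s: 65.08
eef_pos: [0.5798, 0.0532, 0.0474]
ee_rot: [-179.9, 0.0, 165.1]
wrist_force: [-0.3, 1.6, 4.8]
opening: 0.0131
```

```bash
python3 - <<'E'
from h import *
st()
E
```

```text
t 65.08 pos [0.5798 0.0532 0.0474] rot [-1.7993e+02  1.0000e-02  1.6510e+02] F [-0.3  1.6  4.8] tq [ 0.48 -0.11  0.16] op 0.0131 j [  5.  24. -20.  46.  -0.  20.]
```

>>> jog_arm(deltas="0 0 0 0 0 0; 0 0 0 0 0 0; 0 0 0 0 0 0; 0 0 0 0 0 0; 0 0 0.1 0 0 0; 0 0 0.3 0 0 0; 0 0 0.5 0 0 0; 0.1 0 0.7 0 0 0; 0.1 0 0.7 0 0 0; 0.1 0 0.7 0 0 0; 0.1 0 0.7 0 0 0", gripper=0.8)

```text
time_s: 66.45
eef_pos: [0.6083, 0.0534, 0.2552]
ee_rot: [-179.9, -0.2, 165.1]
wrist_force: [0.5, 0.7, 0.7]
opening: 0.0765
```

```bash
python3 - <<'E'
from h import *
s=st()
im,t=shot("wrist","w32")
for n,z in dict(pan=.024,pan_handle=.068,handle=.036,mark_hot=.024,mark_warm=.024,mark_rest=.024).items():
  for d in models.pinpoint("wrist",n)[:2]:
    print(n,round(d['confidence'],2),np.round(d['xy'],1),p2w(d['xy'],z,t)[0].round(4))
im,_=shot("scene"); cv2.imwrite("pics/s32.png",cv2.resize(im[120:310,180:470,::-1],None,fx=2.75,fy=2.75,interpolation=cv2.INTER_CUBIC))
E
```

```text
t 66.45 pos [0.6083 0.0534 0.2552] rot [-179.92   -0.2   165.1 ] F [0.5 0.7 0.7] tq [-0.03  0.04  0.03] op 0.0765 j [ 5. 19.  2. 73. -0. 20.]
pan 0.75 [316.  211.2] [0.6661 0.0296 0.024 ]
pan_handle 0.94 [315.8 145.3] [0.5826 0.0529 0.068 ]
pan_handle 0.62 [374.4 187. ] [0.6407 0.1009 0.068 ]
handle 0.89 [212.9 234. ] [ 0.6582 -0.0964  0.036 ]
mark_hot 0.7 [217.  236.3] [ 0.6664 -0.0981  0.024 ]
mark_hot 0.6 [414.1 181.4] [0.6597 0.1516 0.024 ]
mark_warm 0.54 [151.3 307.5] [ 0.7408 -0.2174  0.024 ]
mark_warm 0.43 [314.8 210.5] [0.6648 0.0284 0.024 ]
mark_rest 0.69 [518.4 156.4] [0.6611 0.2725 0.024 ]
mark_rest 0.58 [373.  186.7] [0.6536 0.1032 0.024 ]
```

View pics/w32.png

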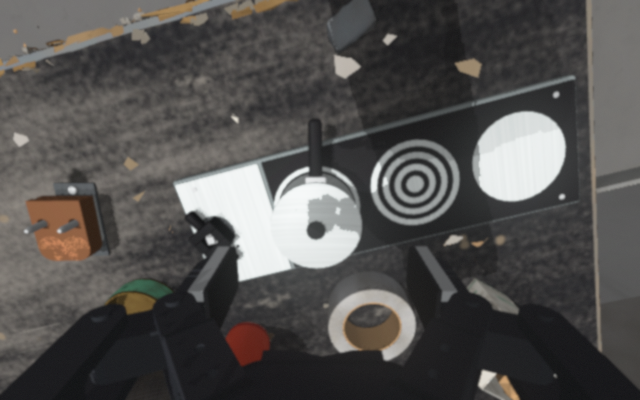

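View pics/s32.png

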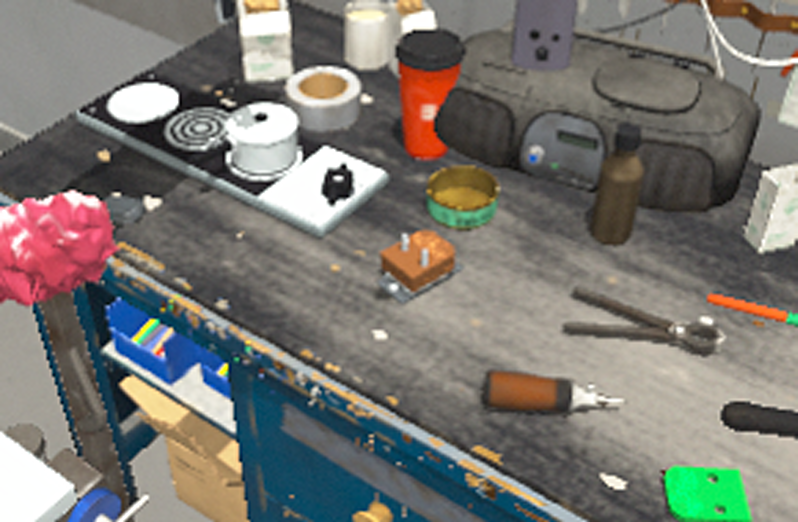

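```bash
python3 - <<'E'
from h import *
t=T("wrist",dict(ee_rot=[-179.92,-.2,165.1],eef_pos=np.array([.6083,.0534,.2552])))
print('knob',p2w((316,230.5),.092,t),'hot',p2w((415,182.5),.024,t),'rest',p2w((519,156.5),.024,t))
a=cv2.imread("pics/w32.png"); cv2.imwrite("pics/w32c.png",cv2.resize(a[150:290,170:370],None,fx=4,fy=4,interpolation=cv2.INTER_CUBIC))
E
```

```text
knob [[0.66279835 0.03175195 0.092     ]] hot [[0.66134886 0.15231857 0.024     ]] rest [[0.6614632  0.27305851 0.024     ]]
```

View pics/w32c.png

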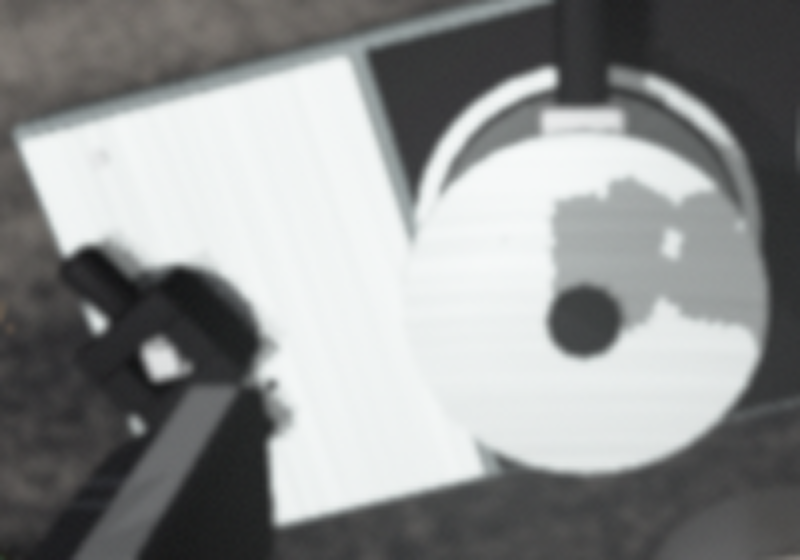

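```bash
python3 - <<'E'
from h import *
st(); print(bot.job_done())
E
```

```text
t 66.85 pos [0.6097 0.0536 0.2572] rot [-1.7999e+02 -2.0000e-02  1.6510e+02] F [-1.1  1.   0.1] tq [-0.01  0.01 -0.01] op 0.0771 j [ 5. 19.  2. 73. -0. 20.]
the job is handed in; nothing more can be done
None
```

The job is handed in at about 67 s, with every step done in the order asked. No verdict is reported. One check on the control did not fully agree.

- **Control on:** I pushed the handle down onto the shaft and turned it clockwise until the torque rose to 0.36 N m, which I took as the stop.
- **Pan to heat:** I slid the pan to the heating mark. It measured within about 1 mm of the centre.
- **Lifts:** Only three lifts were there, and I threaded all three. The pictures show them flat, with rounded ends to the jig's rounded end. I left the green look-alike and the tin alone.
- **Control off:** I turned the handle anticlockwise until the torque rose to −0.29 N m, then let go. It is still on the shaft, and its height in the scene and side pictures fits fully down.
- **Pan to keep warm:** I slid the pan to the keep-warm mark. It measured about (0.663, 0.032) against (0.662, 0.032) for the mark, so about 1 mm off. It was never lifted.

**The check that disagreed:** after the anticlockwise turn the handle sits about 25° round from the shaft's flats. That is more than the stated 0.2 rad of play. The shaft itself looked about 4° off its starting angle, which is near what I can read from the pictures. The flats look nearly the same at both stops, so for heat off I rely on the torque rise, not on the picture. I did not turn it again to confirm.

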